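# Feel for the fuller onion tin and refill the keeping box

## Robot

A 6-joint arm with a two-finger parallel gripper is mounted at the origin on a cart in front of the work surface, level with it; the furniture and walls round the work are solid. World frame = base frame: x ahead of the robot, y to its left, z up, the work surface at z = 0. Lengths are in m, angles in rad, forces in N, time in s.
With the tool pointing down it reaches from about 0.425 to 0.95 m from the base axis. Payload 3.5 kg.
Tool frame: the origin (TCP) lies midway between the tips of the shut fingers; the grasp point (between the pads) lies 19 mm behind it (ctrl.hold_point_z is the distance from the TCP to the grasp point, in m); z points along the fingers, y is the line along which they close (so a half turn about z gives the same grasp; the last joint's range is limited). The gripper opens to 85 mm and grips with 20 to 120 N. Pads are 22 mm wide; open, the fingers measure 114 mm over their backs; the gripper's body (76 mm by 85 mm) begins 54 mm behind the grasp point. The pads swing forward as they close: fully open they stand 13 mm farther back than shut.
Start: joints at [1.026, 0.286, 1.577, -0, 1.279, -0.15], TCP at [0.26, 0.623, 0.231] pointing down, gripper open.
Joint ranges: [-2.77, 2.77], [-0.9, 2.22], [0.21, 2.48], [-1.53, 4.67], [0.24, 2.81], [-2.84, 2.84]. Speed limits (rad/s): [2.79, 2.79, 3.14, 3.14, 3.14, 3.14].

## Interface

Orientations are given as a unit quaternion [x, y, z, w].
In Python, from plant import readout, cams, sign_off, ctrl gives the robot as it stands. The module is installed in compiled form; this text tells all that it offers.
- The arm moves only by the tool step_arm, never from a script. Its argument "increments" is a list of rows, each a list of 2 entries, a list of its own where there are three numbers: the shift along the world's x, y, z in mm, then the turn, a rotation vector about the world's x, y, z in rad. In form: [[[x, y, z], [rx, ry, rz]], ...]. A call has 1 to 8 rows; each row shifts and turns the commanded pose from where the row before left it; what a row does not reach is not made up. A row lasts 1/12 s, in which the tool goes at most 41.7 mm and 7.16 degrees, less where a joint would pass 70% of its speed; a pose out of reach is approached as far as the arm can. A call is refused whole if a number of a shift passes 41.7 or a number of a turn 0.125, either way. A call with a gripper value outside its range is refused whole. "fingers" is the opening, from -1 (shut) to 1 (fully open), set as the call begins (left out, the last holds). The fingers move at their own pace and stop on an object; "grip_force" is the grip in N (left out, the last holds). Time passes only in rows, so rows that do not move let the fingers close. It gives the time, the measured TCP pose, the force, the opening and the grip force at its end, in the units of the state.
- readout.get_state(): the state, without advancing time (a new reading comes with each control period).
- cams.read_camera(name): name is "side" or "top"; returns the picture (384x512x3 uint8, red, green, blue); there is no depth.
- cams.get_calibration(name): a dict with "fx", "fy", "cx", "cy" (pixels), "eye" and "rotation" of the camera in the world. Camera axes: x right, y up, looking along -z (the intrinsics and any distortion apply to the point x, -y, -z); pixel columns grow to the right and rows downward; lengths in m; the calibration is good to about 2 mm. A picture is of the moment at which its call begins. get_calibration takes no time and is no camera call.
- sign_off(): hands the job in; it is judged then, once.
The state is a dict: "time": time; "qpos": joint angles; "dq": joint speeds; "joint_efforts": joint torques, N m; "eef_pos": TCP position; "tcp_rot": TCP orientation; "contact_force": force on the tool from outside, world axes, zero at the start; "wrist_torque": the same for the moment, N m; "opening": opening from 0.0 (shut) to 1.0 (fully open); "finger_force": force on a finger pad.
Only numpy, scipy, OpenCV 4.12 (cv2) and the standard library are available. Lean on these libraries where they do the work, as an engineer would, in place of code of your own. Each camera call takes 0.05 s, during which the arm holds its last target. There are 200 camera calls.

## Task

Slide the lid of the wooden keeping box all the way open, lift out every bag clip and lay the clips in the low tray. Then find the fuller of the two tins by feel: lift it clear of the worktop, tilt it slowly, window end down, to about 25 degrees and pause there a second without losing anything, and, if it is the fuller one, pour all its onions into the uncovered bay (set the other tin down again upright with whatever it holds). Last, stand the emptied tin upright on the bare worktop and slide the lid fully home over the onions; leave all the other things on the worktop alone.

Things in the scene. Friction and masses are not known exactly. Their poses are not given: they have to be found in the camera images.
- box: fixed wooden keeping box, 150 x 360 x 62 mm (own x, y, z), origin: centre of the underside. A divider in the middle makes two bays; divider and end walls are 49 mm high; a lid of half the box's length runs in grooves along y. Shut, it covers the +y bay; open, it lies over the -y bay, which is empty and stays so. Walls 8 mm; rails along the long walls' tops overhang the bays by 6 mm
- bay (a point): centre of the floor of the +y bay (box frame 0, 88, 8 mm), axes as the box's; the bay is 134 mm (x) by 168 mm (y) inside; here the clips lie at the start and here the onions go
- window_a (a point): middle of the sill of that tin's window (tin frame -76, 0, 35 mm). The window is 42 mm wide and spans heights 35 to 77 mm. Inside, the floor is flat from the back to x = -33 mm, then a ramp rises at 39 degrees to the sill: onions stay in at tilts below 37 degrees, window end down, and roll out beyond about 45; 60 empties it. Walls 3 mm
- window_b (a point): middle of the sill of that tin's window (tin frame -76, 0, 35 mm). The window is 42 mm wide and spans heights 35 to 77 mm. Inside, the floor is flat from the back to x = -33 mm, then a ramp rises at 39 degrees to the sill: onions stay in at tilts below 37 degrees, window end down, and roll out beyond about 45; 60 empties it. Walls 3 mm
- lid_bar (a point): middle of the wooden bar on the lid, 6 mm below the bar's top; the bar is 60 mm long (box x), 16 mm thick (box y) and rises 26 mm above the lid; moves with the lid; the lid's upper face is 56 mm and the bar's top 82 mm above the worktop
- box_lid (a joint): travel of the sliding lid in m: 0 fully shut over the +y bay, 0.180 fully open; grows as the lid moves to the box's -y; friction about 2 N, it stays where it is left. It starts at 0 to 0.02
- tray: fixed low dark wooden tray, 110 x 200 mm, floor 8 mm thick, rim 18 mm high and 6 mm thick; origin: centre of the underside, long axis y; for the clips
- tin_a: opaque grey metal tin, 152 x 48 x 80 mm (own x, y, z), 0.25 kg empty, origin: centre of the underside; the two tins look the same. Closed on top; the only opening is the window in its -x end. Grip it from above across the 48 mm width, at mid-length, about 60 mm up (lower, a gripper may rub on its top). One tin holds 2 or 3 onions, the other 1; which is which changes
- tin_b: opaque grey metal tin, 152 x 48 x 80 mm (own x, y, z), 0.25 kg empty, origin: centre of the underside; the two tins look the same. Closed on top; the only opening is the window in its -x end. Grip it from above across the 48 mm width, at mid-length, about 60 mm up (lower, a gripper may rub on its top). One tin holds 2 or 3 onions, the other 1; which is which changes
- clip_1: purple plastic bag clip, 72 mm long (own y), 15 mm wide (own x), 12 mm high, 20 g; origin: centre of the underside. It starts lying across the covered bay of the box, its length along the box's x; one to three clips are there, about 42 mm from one another along the box's y, the others absent
- clip_2: purple plastic bag clip, 72 mm long (own y), 15 mm wide (own x), 12 mm high, 20 g; origin: centre of the underside. It starts lying across the covered bay of the box, its length along the box's x; one to three clips are there, about 42 mm from one another along the box's y, the others absent
- clip_3: purple plastic bag clip, 72 mm long (own y), 15 mm wide (own x), 12 mm high, 20 g; origin: centre of the underside. It starts lying across the covered bay of the box, its length along the box's x; one to three clips are there, about 42 mm from one another along the box's y, the others absent
- onion_1: small pickling onion, brown, round, 34 mm across (a little tip above), 40 g, rolls; origin at its centre. It starts inside one of the tins; three or four onions are there, the others absent
- onion_2: small pickling onion, brown, round, 34 mm across (a little tip above), 40 g, rolls; origin at its centre. It starts inside one of the tins; three or four onions are there, the others absent
- onion_3: small pickling onion, brown, round, 34 mm across (a little tip above), 40 g, rolls; origin at its centre. It starts inside one of the tins; three or four onions are there, the others absent
- onion_4: small pickling onion, brown, round, 34 mm across (a little tip above), 40 g, rolls; origin at its centre. It starts inside one of the tins; three or four onions are there, the others absent
- kitchen_timer: round kitchen timer, 68 mm across, 46 mm high, loose bystander; origin: centre of the underside
- spice_c: small spice jar with a black cap, 41 mm across, 105 mm high, loose bystander; origin: centre of the underside

How it is judged:
On the way, in this order (a step that is already met when the one before it is completed fails the run):
1. the lid is slid fully open (value of joint box_lid above 0.168 m), for 0.2 s.
2. all clips lie in the tray, let go (x of clip_1 in the frame of tray between -0.052 and 0.052 m and y of clip_1 in the frame of tray between -0.097 and 0.097 m and z of clip_1 in the frame of tray between 0.003 and 0.03 m and x of clip_2 in the frame of tray between -0.052 and 0.052 m and y of clip_2 in the frame of tray between -0.097 and 0.097 m and z of clip_2 in the frame of tray between 0.003 and 0.03 m and x of clip_3 in the frame of tray between -0.052 and 0.052 m and y of clip_3 in the frame of tray between -0.097 and 0.097 m and z of clip_3 in the frame of tray between 0.003 and 0.03 m and contact force between the fingers and clip_1 below 0.05 N and contact force between the fingers and clip_2 below 0.05 N and contact force between the fingers and clip_3 below 0.05 N), for 0.3 s.
3. the fuller tin, lifted at least 15 mm, is held tilted between 14 and 37 degrees for half a second, nearly still, its onions all inside (height (world z) of tin_a above 0.015 m and angle between tin_a's own z axis and vertical between 0.25 and 0.65 rad and angular speed of tin_a below 0.5 rad/s and x of onion_1 in the frame of tin_a between -0.076 and 0.076 m and y of onion_1 in the frame of tin_a between -0.024 and 0.024 m and z of onion_1 in the frame of tin_a between 0 and 0.08 m and x of onion_2 in the frame of tin_a between -0.076 and 0.076 m and y of onion_2 in the frame of tin_a between -0.024 and 0.024 m and z of onion_2 in the frame of tin_a between 0 and 0.08 m and x of onion_3 in the frame of tin_a between -0.076 and 0.076 m and y of onion_3 in the frame of tin_a between -0.024 and 0.024 m and z of onion_3 in the frame of tin_a between 0 and 0.08 m), for 0.5 s.
4. all onions of the fuller tin are in the uncovered bay (x of onion_1 in the frame of bay between -0.066 and 0.066 m and y of onion_1 in the frame of bay between -0.085 and 0.085 m and z of onion_1 in the frame of bay between 0 and 0.042 m and x of onion_2 in the frame of bay between -0.066 and 0.066 m and y of onion_2 in the frame of bay between -0.085 and 0.085 m and z of onion_2 in the frame of bay between 0 and 0.042 m and x of onion_3 in the frame of bay between -0.066 and 0.066 m and y of onion_3 in the frame of bay between -0.085 and 0.085 m and z of onion_3 in the frame of bay between 0 and 0.042 m and value of joint box_lid above 0.15 m), for 0.3 s.
At the end, for the whole second after the job is handed in: The lid is within 6 mm of fully shut; all clips are in the tray; all onions of the fuller tin are in the +y bay; both tins stand upright (within 5 degrees) and at rest on the bare worktop; what the other tin held is still in it (value of joint box_lid below 0.006 m and x of clip_1 in the frame of tray between -0.052 and 0.052 m and y of clip_1 in the frame of tray between -0.097 and 0.097 m and z of clip_1 in the frame of tray between 0.003 and 0.03 m and x of clip_2 in the frame of tray between -0.052 and 0.052 m and y of clip_2 in the frame of tray between -0.097 and 0.097 m and z of clip_2 in the frame of tray between 0.003 and 0.03 m and x of clip_3 in the frame of tray between -0.052 and 0.052 m and y of clip_3 in the frame of tray between -0.097 and 0.097 m and z of clip_3 in the frame of tray between 0.003 and 0.03 m and x of onion_1 in the frame of bay between -0.066 and 0.066 m and y of onion_1 in the frame of bay between -0.085 and 0.085 m and z of onion_1 in the frame of bay between 0 and 0.042 m and x of onion_2 in the frame of bay between -0.066 and 0.066 m and y of onion_2 in the frame of bay between -0.085 and 0.085 m and z of onion_2 in the frame of bay between 0 and 0.042 m and x of onion_3 in the frame of bay between -0.066 and 0.066 m and y of onion_3 in the frame of bay between -0.085 and 0.085 m and z of onion_3 in the frame of bay between 0 and 0.042 m and angle between each of tin_a, tin_b's own z axis and vertical below 0.08 rad and height (world z) of tin_a between -0.006 and 0.006 m and linear speed of each of tin_a, tin_b below 0.02 m/s and height (world z) of tin_b between -0.006 and 0.006 m and x of onion_4 in the frame of tin_b between -0.076 and 0.076 m and y of onion_4 in the frame of tin_b between -0.024 and 0.024 m and z of onion_4 in the frame of tin_b between 0 and 0.08 m); the robot touches nothing.
It fails at once if the other tin is emptied (distance between onion_4 and tin_b above 0.13 m).
It fails at once if the kitchen timer or the spice jar is moved more than 4 cm (distance of any of kitchen_timer, spice_c from where it was at the start of the episode above 0.04 m).
Of onion_1, onion_2, onion_3 only 2 to 3 are there at a start; the rules pass over those that are not, and their reading is None.
Of clip_1, clip_2, clip_3 only 1 to 3 are there at a start; the rules pass over those that are not, and their reading is None.
At some moment in a run one of tin_a, tin_b may be knocked a few centimetres aside while the robot is not near it.
It also fails if it takes over 210 s, if anything falls off the work surface, if the arm or the gripper's body presses on something with over 40 N, if the wrist force passes 120 N, or if a joint passes its speed limit or range.

## Working session

There is one attempt and no reset: what is moved stays moved. The work goes in short steps, Python scripts to look and compute and a tool call to move; the robot and the scene stay as the last step left them, time stands still between calls to the robot, and variables do not carry over. Pictures are saved under pics/ and viewed, at most 14 in all, crops included, and the job is handed in when it is done.

Besides the shell and the picture viewer there is one more tool, called by a JSON object that holds its "method" and its "body". step_arm: Moves the arm, as the interface text tells. Its arguments: {"type":"object","properties":{"increments":{"type":"array","items":{"type":"array"}},"fingers":{"type":"number"},"grip_force":{"type":"number"}},"required":["increments"]}

```bash
mkdir -p pics
cat > h.py <<'E'
import numpy as np, cv2
from plant import readout, cams, sign_off, ctrl
def snap(n,tag):
    im=cams.read_camera(n); cv2.imwrite(f'pics/{tag}.png',im[:,:,::-1]); return im
def proj(n,P):
    c=cams.get_calibration(n); R=np.array(c['rotation']); p=(np.atleast_2d(P)-c['eye'])@R
    return np.c_[c['cx']+c['fx']*p[:,0]/-p[:,2], c['cy']+c['fy']*-p[:,1]/-p[:,2]]
def ray(n,uv):
    c=cams.get_calibration(n); u,v=uv
    d=np.array(c['rotation'])@np.array([(u-c['cx'])/c['fx'],-(v-c['cy'])/c['fy'],-1]); return np.array(c['eye']),d/np.linalg.norm(d)
def onz(n,uv,z):
    e,d=ray(n,uv); return e+d*(z-e[2])/d[2]
def tri(a,b):
    e1,d1=ray('top',a); e2,d2=ray('side',b)
    s=np.linalg.lstsq(np.c_[d1,-d2],e2-e1,rcond=None)[0]; p,q=e1+s[0]*d1,e2+s[1]*d2
    return (p+q)/2, np.linalg.norm(p-q)
E
python3 - <<'E'
from h import *
for n in('top','side'):
    snap(n,n+'0'); print(n,cams.get_calibration(n))
s=readout.get_state(); print(s, ctrl.hold_point_z)
E
```

```text
top {'fx': 399.35515540177573, 'fy': 399.35515540177573, 'cx': 251.66480601340288, 'cy': 189.3859530041447, 'eye': array([0.39367159, 0.10927244, 1.23231699]), 'rotation': array([-0.01712788,  0.02505452,  0.70816819, -0.70539118])}
side {'fx': 454.8796665676281, 'fy': 454.8796665676281, 'cx': 256.289579927029, 'cy': 192.16284802353735, 'eye': array([0.22390445, 1.18620909, 0.51245935]), 'rotation': array([-0.06643061,  0.56216165,  0.82030295, -0.08163532])}
{'time': 0.1, 'qpos': array([ 1.02598564e+00,  2.87129649e-01,  1.57805443e+00, -2.70887295e-05,
        1.27864171e+00, -1.50010883e-01]), 'dq': array([-8.47268850e-04, -1.42786193e-03, -4.13205571e-03, -9.23752664e-04,
        2.36648800e-03,  4.29043527e-06]), 'joint_efforts': array([ 2.55776831e-04, -4.07296014e+01, -2.93699151e+01, -1.34660540e-04,
        3.47942230e-03,  2.21029859e-05]), 'eef_pos': array([0.25928392, 0.62254872, 0.23003756]), 'tcp_rot': array([ 1.96116430e-01,  9.80579981e-01, -1.05427755e-03, -3.67960869e-04]), 'contact_force': array([-0.56198652, -0.50863407, -0.13960278]), 'wrist_torque': array([ 0.00188057,  0.02283918, -0.02310558]), 'finger_force': 0.0, 'opening': 0.9991416686776118} 0.0187
```

```bash
sed -i "s/R=np.array(c\['rotation'\])/R=Rot(c)/; s/np.array(c\['rotation'\])@/Rot(c)@/; 2a from scipy.spatial.transform import Rotation as RR\nRot=lambda c: RR.from_quat(c['rotation']).as_matrix()" h.py; python3 -c "
from h import *
print(proj('top',[[.5,0,0],[.5,.3,0]]),proj('side',[[.5,0,0],[.5,.3,0]]), Rot(cams.get_calibration('side')))"
```

```text
[[282.36721354 178.72981473]
 [185.38830332 179.04907783]] [[251.57228202 206.34781028]
 [223.15435053 256.26354097]] [[-0.9778453   0.05924191 -0.20077094]
 [-0.20862087 -0.35461991  0.91143955]
 [-0.01720195  0.93313188  0.35912251]]
```

View pics/top0.png

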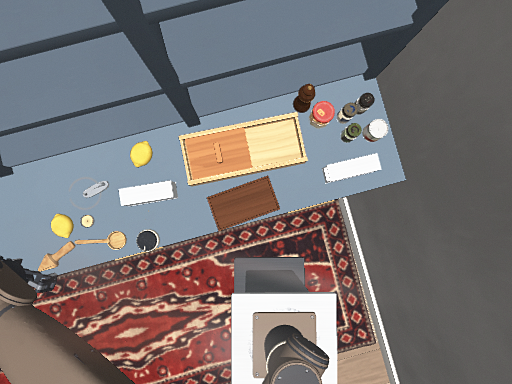

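View pics/side0.png

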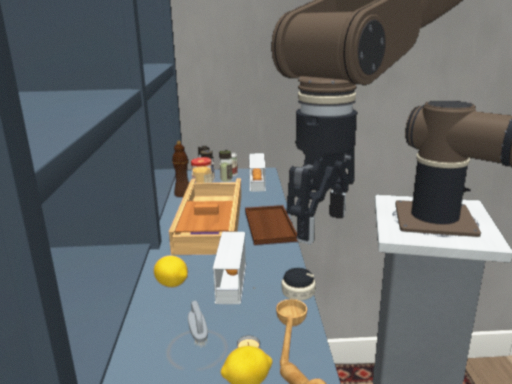

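Run:
```python
from h import *
a=cv2.imread('pics/top0.png')[80:240,110:400]; b=cv2.imread('pics/side0.png')[140:310,150:330]
a=cv2.resize(a,None,fx=2.7,fy=2.7,interpolation=cv2.INTER_CUBIC)
b=cv2.resize(b,None,fx=3.4,fy=3.4,interpolation=cv2.INTER_CUBIC)
cv2.imwrite('pics/c1.png',a);cv2.imwrite('pics/c2.png',b)
```

```text
(no output)
```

View pics/c1.png

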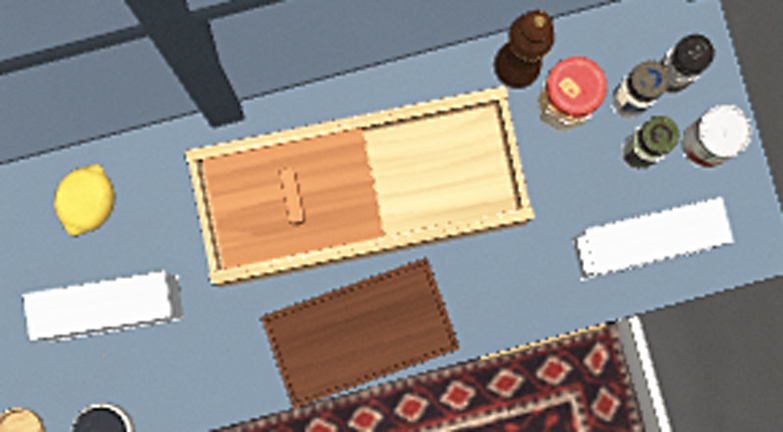

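View pics/c2.png

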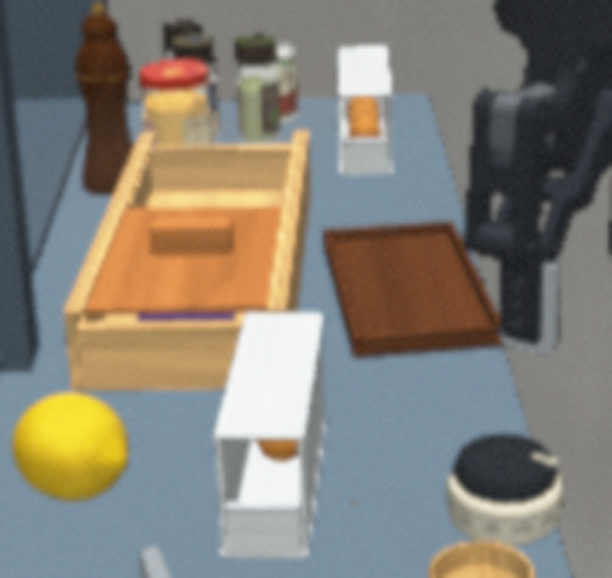

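Run:
```python
from h import *
def comps(m,mina):
    n,l,s,c=cv2.connectedComponentsWithStats(m.astype(np.uint8)); return [(l==i) for i in range(1,n) if s[i,4]>mina]
def hull(m): 
    p=np.argwhere(m)[:,::-1].astype(np.float32); return cv2.convexHull(p)[:,0]
def rect(m,z,n='top'):
    P=np.array([onz(n,p,z)[:2] for p in hull(m)],np.float32)*1000
    return cv2.minAreaRect(P)
T=cv2.imread('pics/top0.png'); S=cv2.imread('pics/side0.png')
hsv=cv2.cvtColor(T,cv2.COLOR_BGR2HSV).astype(int)
H,Sa,V=[hsv[:,:,i] for i in range(3)]
R=np.zeros(H.shape,bool); R[80:240,110:400]=1
for m in comps(R&(Sa<25)&(V>225),300): print('tin?',m.sum(),rect(m,.08),hull(m).mean(0))
for p in [(217,153),(195,165),(190,140),(275,140),(240,205)]: print(p,hsv[p[1],p[0]])
hs=cv2.cvtColor(S,cv2.COLOR_BGR2HSV).astype(int)
for p in [(205,208),(200,222),(215,232),(270,225),(230,250),(200,232)]: print(p,hs[p[1],p[0]])
```

```text
tin? 920 ((525.5162353515625, -195.56399536132812), (49.816566467285156, 163.27569580078125), 13.079033851623535) [346.3846 168.    ]
tin? 894 ((454.0743408203125, 402.3891296386719), (49.00762176513672, 151.99945068359375), 9.339112281799316) [147.63637 194.09091]
(217, 153) [ 15 136 247]
(195, 165) [ 12 142 222]
(190, 140) [ 13 139 237]
(275, 140) [ 23  78 252]
(240, 205) [ 10 143 123]
(205, 208) [ 13 164 166]
(200, 222) [ 14 166 231]
(215, 232) [159  82 115]
(270, 225) [ 12 161 114]
(230, 250) [ 90   2 247]
(200, 232) [162  81 119]
```

```bash
cat >> h.py <<'E'
def comps(m,mina):
    n,l,s,c=cv2.connectedComponentsWithStats(m.astype(np.uint8)); return [(l==i) for i in range(1,n) if s[i,4]>mina]
def hull(m): 
    p=np.argwhere(m)[:,::-1].astype(np.float32); return cv2.convexHull(p)[:,0]
def rect(m,z,n='top'):
    P=np.array([onz(n,p,z)[:2] for p in hull(m)],np.float32)*1000
    return cv2.minAreaRect(P)
def quad(m):
    return cv2.boxPoints(cv2.minAreaRect(hull(m)))
def hsvof(im): 
    h=cv2.cvtColor(im,cv2.COLOR_BGR2HSV).astype(int); return [h[:,:,i] for i in range(3)]
def roi(s,a,b,c,d):
    R=np.zeros(s,bool); R[b:d,a:c]=1; return R
E
python3 - <<'E'
from h import *
T=cv2.imread('pics/top0.png'); S=cv2.imread('pics/side0.png')
H,Sa,V=hsvof(T); sh=H.shape
m=roi(sh,170,105,315,192)&(Sa>50)&(H<30)&(V>120)
m=max(comps(m,500),key=np.sum); print('box',m.sum(),rect(m,.062),'\n',hull(m))
m=roi(sh,195,170,290,240)&(H<16)&(Sa>100)&(V<160)&(V>50)
m=max(comps(m,300),key=np.sum); print('tray',m.sum(),rect(m,.018),quad(m))
# far tin by edges: end pieces
m=roi(sh,310,140,395,190)&(Sa<40)&(V>180); print(np.where(m.any(0))[0][[0,-1]]); 
print(T[167,318:345].mean(1).astype(int),T[156,370:386].mean(1).astype(int))
# bar in the side view
h,s,v=hsvof(S); print('barcol',S[195:222:2,205].tolist()); print(T[146,208:228].tolist()); print(T[153,208:228].tolist())
E
```

```text
box 6008 ((584.3469848632812, 120.97338104248047), (155.03756713867188, 358.7075500488281), 11.496788024902344) 
 [[307. 160.]
 [304. 162.]
 [302. 163.]
 [293. 165.]
 [225. 179.]
 [195. 185.]
 [192. 185.]
 [189. 184.]
 [188. 183.]
 [179. 139.]
 [179. 136.]
 [180. 135.]
 [214. 128.]
 [283. 114.]
 [293. 112.]
 [297. 112.]
 [307. 159.]]
tray 2299 ((424.9199523925781, 122.12391662597656), (108.91825866699219, 197.8920440673828), 19.563934326171875) [[206.08757 197.24088]
 [267.35034 174.9635 ]
 [279.6131  208.68613]
 [218.35034 230.9635 ]]
[324 381]
[157 156 158 158 153 132 135 184 222 248 252 251 250 250 251 251 251 252
 252 252 252 251 251 251 251 251 250] [253 253 252 251 250 250 253 255 191 149 154 157 158 156 157 156]
barcol [[110, 162, 203], [139, 213, 244], [142, 217, 247], [104, 173, 235], [83, 150, 228], [85, 152, 233], [65, 120, 188], [58, 102, 159], [53, 96, 149], [53, 97, 151], [65, 122, 192], [74, 138, 217], [76, 137, 215], [74, 137, 215]]
[[103, 158, 231], [102, 156, 231], [102, 156, 229], [101, 154, 227], [97, 152, 226], [97, 150, 223], [110, 168, 239], [115, 178, 246], [115, 179, 246], [113, 176, 245], [115, 176, 248], [72, 108, 167], [98, 153, 229], [107, 163, 236], [105, 162, 235], [107, 164, 236], [106, 162, 237], [105, 164, 236], [106, 163, 236], [106, 164, 237]]
[[113, 172, 243], [109, 170, 241], [113, 174, 243], [111, 171, 242], [111, 171, 242], [105, 162, 237], [101, 158, 233], [67, 105, 162], [107, 166, 239], [115, 179, 247], [115, 177, 245], [112, 173, 244], [124, 191, 255], [68, 106, 162], [94, 146, 220], [100, 154, 227], [100, 153, 227], [99, 153, 227], [99, 152, 227], [101, 154, 226]]
```

Run:
```python
from h import *
p=onz('top',(217,152.8),.082); print(p, proj('side',p))
yb=np.array([-np.sin(.2007),np.cos(.2007)]); xb=np.array([yb[1],-yb[0]])
d=p[:2]-[.5843,.1210]; print('boxframe',d@xb,d@yb)
f=p+np.r_[yb,0]*.008; print(proj('side',f))
print('tri',tri((216,152.8),(206,206.5)))
# tins: corners tri. near tin top face far/near corners
S=cv2.imread('pics/side0.png'); h,s,v=hsvof(S); T=cv2.imread('pics/top0.png');h2,s2,v2=hsvof(T)
m=roi(h.shape,205,225,255,280)&(s<25)&(v>235); m=max(comps(m,50),key=np.sum); print('near top hull side',hull(m)); 
for x,y,z in [(.4541,.4024,.08)]:
  a=np.radians(9.34)
  for sx in(-1,1):
    for sy in(-1,1):
      P=np.array([x+sx*.024*np.cos(a)-sy*.076*np.sin(a),y+sx*.024*np.sin(a)+sy*.076*np.cos(a),z]); print(P,proj('side',P),proj('top',P))
# far tin from pixels on top image
m=roi(h.shape,310,140,395,190)&(s2<30)&(v2>240); m=max(comps(m,100),key=np.sum); print(rect(m,.08),hull(m).tolist())
```

```text
[0.56896926 0.19626483 0.082     ] [[206.40763446 204.35302677]]
boxframe -1.8560704300230046e-05 0.0768103226550198
[[206.04386715 205.60321354]]
tri (array([0.56946293, 0.19945501, 0.07755002]), np.float64(0.0003931231392736707))
near top hull side [[243. 236.]
 [241. 249.]
 [239. 261.]
 [238. 266.]
 [237. 267.]
 [215. 267.]
 [214. 266.]
 [214. 265.]
 [218. 249.]
 [222. 234.]
 [223. 233.]
 [243. 233.]]
[0.44275242 0.32351253 0.08      ] [[244.01972448 231.23210951]] [[172.81005461 196.50447845]]
[0.41808393 0.47349742 0.08      ] [[238.09632978 267.24777861]] [[120.43571407 205.28122177]]
[0.49011607 0.33130258 0.08      ] [[221.9769491  231.11685505]] [[170.23019057 180.12773464]]
[0.46544758 0.48128747 0.08      ] [[212.38084027 267.01070941]] [[117.97327188 188.83849874]]
((525.9080200195312, -195.2384033203125), (48.423927307128906, 162.82057189941406), 13.230077743530273) [[380.0, 169.0], [376.0, 170.0], [351.0, 176.0], [330.0, 181.0], [327.0, 180.0], [326.0, 179.0], [324.0, 171.0], [324.0, 168.0], [327.0, 165.0], [330.0, 164.0], [338.0, 162.0], [359.0, 157.0], [376.0, 153.0], [377.0, 154.0], [380.0, 166.0]]
```

{"method": "step_arm", "body": {"increments": [[[23.8,-32.7,-4],[0,0,0.046]],[[23.8,-32.7,-4],[0,0,0.046]],[[23.8,-32.7,-4],[0,0,0.046]],[[23.8,-32.7,-4],[0,0,0.046]],[[23.8,-32.7,-4],[0,0,0.046]],[[23.8,-32.7,-4],[0,0,0.046]],[[23.8,-32.7,-4],[0,0,0.046]]], "fingers": 0.3}}

```text
time: 0.68
eef_pos: [0.4266, 0.3923, 0.2027]
tcp_rot: [0.035, 0.999, -0.0, -0.0]
contact_force: [1.4, -0.1, 0.1]
opening: 0.652
finger_force: 0.0
```

{"method": "step_arm", "body": {"increments": [[[23.8,-32.7,-4],[0,0,0.046]],[[23.8,-32.7,-4],[0,0,0.046]],[[23.8,-32.7,-4],[0,0,0.046]],[[23.8,-32.7,-4],[0,0,0.046]],[[23.8,-32.7,-4],[0,0,0.046]],[[23.8,-32.7,-4],[0,0,0.046]],[[0,0,0],[0,0,0]],[[0,0,0],[0,0,0]]]}}

```text
time: 1.35
eef_pos: [0.5695, 0.196, 0.1783]
tcp_rot: [-0.099, 0.995, 0.0, -0.001]
contact_force: [-0.6, 0.0, -0.2]
opening: 0.651
finger_force: 0.0
```

{"method": "step_arm", "body": {"increments": [[[0,0,-35],[0,0,0]],[[0,0,-35],[0,0,0]],[[0,0,-30],[0,0,0]],[[0,0,-15],[0,0,0]],[[0,0,0],[0,0,0]]]}}

```text
time: 1.77
eef_pos: [0.5642, 0.1987, 0.0591]
tcp_rot: [-0.102, 0.995, -0.0, -0.005]
contact_force: [-1.4, -0.5, -0.5]
opening: 0.652
finger_force: 0.0
```

{"method": "step_arm", "body": {"increments": [[[0,0,0],[0,0,0]],[[0,0,0],[0,0,0]],[[0,0,0],[0,0,0]],[[0,0,0],[0,0,0]],[[0,0,0],[0,0,0]],[[0,0,0],[0,0,0]]], "fingers": -1, "grip_force": 30}}

```text
time: 2.27
eef_pos: [0.5704, 0.1984, 0.0669]
tcp_rot: [-0.101, 0.995, 0.0, 0.002]
contact_force: [-2.2, -0.6, 7.3]
opening: 0.177
finger_force: 32.9
```

{"method": "step_arm", "body": {"increments": [[[2,-9.8,3],[0,0,0]],[[4,-19.6,0],[0,0,0]],[[4,-19.6,0],[0,0,0]],[[4,-19.6,0],[0,0,0]],[[4,-19.6,0],[0,0,0]],[[4,-19.6,0],[0,0,0]],[[4,-19.6,0],[0,0,0]],[[3,-14.7,0],[0,0,0]]]}}

```text
time: 2.93
eef_pos: [0.5995, 0.0553, 0.067]
tcp_rot: [-0.101, 0.995, 0.001, 0.002]
contact_force: [5.0, 3.9, -6.0]
opening: 0.177
finger_force: 31.5
```

{"method": "step_arm", "body": {"increments": [[[2,-9.8,0],[0,0,0]],[[2,-9.8,0],[0,0,0]],[[1,-4.9,0],[0,0,0]],[[0.6,-2.9,0],[0,0,0]],[[0,0,0],[0,0,0]],[[0,0,0],[0,0,0]],[[0,0,0],[0,0,0]]]}}

```text
time: 3.52
eef_pos: [0.6039, 0.0337, 0.067]
tcp_rot: [-0.1, 0.995, 0.005, 0.002]
contact_force: [2.9, 16.1, -3.5]
opening: 0.177
finger_force: 31.9
```

{"method": "step_arm", "body": {"increments": [[[0,2,0],[0,0,0]],[[0,0,0],[0,0,0]],[[0,0,0],[0,0,0]],[[0,0,30],[0,0,0]],[[0,0,40],[0,0,0]],[[0,0,40],[0,0,0]],[[0,0,20],[0,0,0]],[[0,0,0],[0,0,0]]], "fingers": 0.3}}

```text
time: 4.18
eef_pos: [0.6074, 0.0292, 0.2055]
tcp_rot: [-0.101, 0.995, -0.002, 0.007]
contact_force: [1.0, 0.1, 1.9]
opening: 0.651
finger_force: 0.0
```

Run:
```python
from h import *
a=snap('top','t1')[80:240,110:400,::-1]; b=snap('side','s1')[140:310,150:330,::-1]
a=cv2.resize(a,None,fx=2.7,fy=2.7,interpolation=cv2.INTER_CUBIC)
cv2.imwrite('pics/c3.png',a)
T=cv2.imread('pics/t1.png'); S=cv2.imread('pics/s1.png')
for n,I in(('top',T),('side',S)):
    H,s,V=hsvof(I); m=roi(H.shape,170,105,315,260)&(H>125)&(H<172)&(s>60)
    for c in comps(m,15):
        r=cv2.minAreaRect(hull(c)); print(n,c.sum(),r, rect(c,.020,n))
```

```text
top 54 ((227.50430297851562, 148.4154815673828), (18.949186325073242, 4.0681867599487305), 74.47589111328125) ((591.8906860351562, 168.8877716064453), (58.39603805541992, 12.438112258911133), 15.337716102600098)
top 64 ((214.86228942871094, 153.9320526123047), (21.807476043701172, 3.9314887523651123), 79.3803482055664) ((575.0067749023438, 207.4785614013672), (67.10643005371094, 11.981599807739258), 10.583433151245117)
top 66 ((201.1621856689453, 155.97296142578125), (21.700666427612305, 3.945575714111328), 80.53767395019531) ((568.8427734375, 249.24667358398438), (66.70787811279297, 12.009462356567383), 9.549077987670898)
side 109 ((204.98968505859375, 224.27317810058594), (4.359135150909424, 26.109405517578125), 87.39744567871094) ((581.223876953125, 181.64720153808594), (66.60237884521484, 26.513216018676758), 16.060321807861328)
side 124 ((204.5, 231.0), (4.0, 27.0), 90.0) ((570.5807495117188, 219.59335327148438), (68.231201171875, 22.600711822509766), 10.039376258850098)
```

View pics/c3.png

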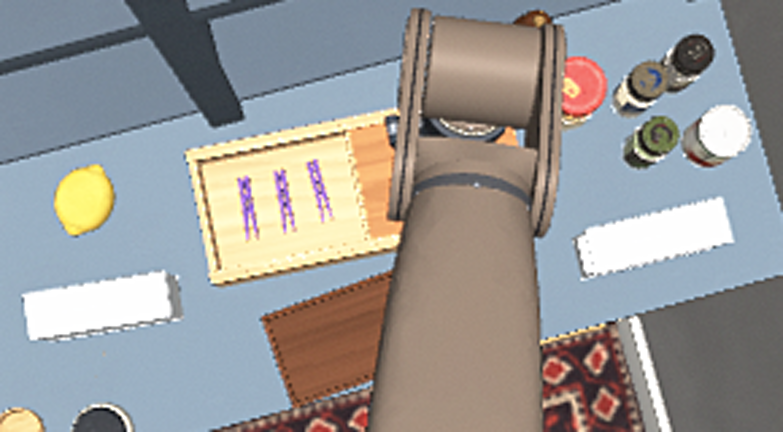

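{"method": "step_arm", "body": {"increments": [[[-6.6,36.6,-10],[0,0,0]],[[-6.6,36.6,-10],[0,0,0]],[[-6.6,36.6,-10],[0,0,0]],[[-6.6,36.6,-10],[0,0,0]],[[-6.6,36.6,-10],[0,0,0]],[[-6.6,36.6,-10],[0,0,0]],[[0,0,0],[0,0,0]],[[0,0,0],[0,0,0]]], "fingers": -0.24}}

```text
time: 4.95
eef_pos: [0.5613, 0.251, 0.1336]
tcp_rot: [-0.103, 0.995, -0.001, -0.003]
contact_force: [0.7, -0.3, -0.4]
opening: 0.385
finger_force: 0.0
```

{"method": "step_arm", "body": {"increments": [[[0,0,0],[0,0,0]],[[0,0,0],[0,0,0]],[[0,0,0],[0,0,0]]]}}

```text
time: 5.2
eef_pos: [0.5645, 0.2487, 0.1373]
tcp_rot: [-0.1, 0.995, -0.0, 0.0]
contact_force: [0.3, -0.0, 0.6]
opening: 0.377
finger_force: 0.0
```

{"method": "step_arm", "body": {"increments": [[[1,0,-35],[0,0,0]],[[1,0,-35],[0,0,0]],[[0,0,-25],[0,0,0]],[[0,0,-15],[0,0,0]],[[0,0,-8],[0,0,0]],[[0,0,-4],[0,0,0]],[[0,0,0],[0,0,0]],[[0,0,0],[0,0,0]]]}}

```text
time: 5.87
eef_pos: [0.5672, 0.25, 0.0167]
tcp_rot: [-0.101, 0.995, 0.0, 0.001]
contact_force: [0.6, -0.9, -0.3]
opening: 0.381
finger_force: 0.0
```

{"method": "step_arm", "body": {"increments": [[[0,0,0],[0,0,0]],[[0,0,0],[0,0,0]]]}}

```text
time: 6.03
eef_pos: [0.5671, 0.2504, 0.017]
tcp_rot: [-0.101, 0.995, 0.0, 0.001]
contact_force: [-0.4, 0.5, -0.5]
opening: 0.382
finger_force: 0.0
```

{"method": "step_arm", "body": {"increments": [[[0,0,-3],[0,0,0]],[[0,0,-2],[0,0,0]],[[0,0,0],[0,0,0]]]}}

```text
time: 6.28
eef_pos: [0.5656, 0.2501, 0.01]
tcp_rot: [-0.101, 0.995, -0.0, -0.0]
contact_force: [-0.3, -1.0, -0.9]
opening: 0.38
finger_force: 0.0
```

{"method": "step_arm", "body": {"increments": [[[0,0,0],[0,0,0]],[[0,0,0],[0,0,0]],[[0,0,0],[0,0,0]],[[0,0,0],[0,0,0]],[[0,0,0],[0,0,0]],[[0,0,0],[0,0,0]]], "fingers": -1, "grip_force": 30}}

```text
time: 6.78
eef_pos: [0.566, 0.2501, 0.0103]
tcp_rot: [-0.101, 0.995, 0.0, -0.0]
contact_force: [-0.1, -0.2, -0.2]
opening: 0.164
finger_force: 31.4
```

{"method": "step_arm", "body": {"increments": [[[0,0,10],[0,0,0]],[[0,0,35],[0,0,0]],[[0,0,35],[0,0,0]],[[0,0,30],[0,0,0]],[[0,0,0],[0,0,0]],[[0,0,0],[0,0,0]]]}}

```text
time: 7.28
eef_pos: [0.5679, 0.2506, 0.1242]
tcp_rot: [-0.101, 0.995, 0.0, 0.003]
contact_force: [-1.1, -0.0, -0.4]
opening: 0.159
finger_force: 31.4
```

{"method": "step_arm", "body": {"increments": [[[-27,-12.8,0],[0,0,0.024]],[[-27,-12.8,0],[0,0,0.024]],[[-27,-12.8,0],[0,0,0.024]],[[-27,-12.8,0],[0,0,0.024]],[[-27,-12.8,0],[0,0,0.024]],[[-27,-12.8,0],[0,0,0.024]],[[0,0,0],[0,0,0]],[[0,0,0],[0,0,0]]]}}

```text
time: 7.95
eef_pos: [0.4017, 0.1727, 0.1187]
tcp_rot: [-0.172, 0.985, 0.0, -0.001]
contact_force: [1.1, 1.0, 0.2]
opening: 0.163
finger_force: 31.4
```

{"method": "step_arm", "body": {"increments": [[[0,0,-35],[0,0,0]],[[0,0,-30],[0,0,0]],[[0,0,-15],[0,0,0]],[[0,0,-8],[0,0,0]],[[0,0,0],[0,0,0]],[[0,0,0],[0,0,0]]]}}

```text
time: 8.45
eef_pos: [0.4048, 0.1735, 0.0324]
tcp_rot: [-0.173, 0.985, 0.0, -0.0]
contact_force: [0.1, 0.4, 0.6]
opening: 0.165
finger_force: 31.4
```

{"method": "step_arm", "body": {"increments": [[[0,0,-10],[0,0,0]],[[0,0,-6],[0,0,0]],[[0,0,-4],[0,0,0]],[[0,0,0],[0,0,0]],[[0,0,0],[0,0,0]]]}}

```text
time: 8.87
eef_pos: [0.4039, 0.1733, 0.0122]
tcp_rot: [-0.173, 0.985, -0.0, -0.0]
contact_force: [-1.1, 0.1, -0.4]
opening: 0.162
finger_force: 31.4
```

{"method": "step_arm", "body": {"increments": [[[0,0,0],[0,0,0]],[[0,0,0],[0,0,0]],[[0,0,0],[0,0,0]],[[0,0,20],[0,0,0]],[[0,0,35],[0,0,0]],[[0,0,35],[0,0,0]],[[0,0,25],[0,0,0]]], "fingers": -0.35}}

```text
time: 9.45
eef_pos: [0.4049, 0.1735, 0.1303]
tcp_rot: [-0.173, 0.985, 0.0, 0.002]
contact_force: [0.5, 0.2, 0.6]
opening: 0.327
finger_force: 0.0
```

{"method": "step_arm", "body": {"increments": [[[28,5.8,0],[0,0,-0.024]],[[28,5.8,0],[0,0,-0.024]],[[28,5.8,0],[0,0,-0.024]],[[28,5.8,0],[0,0,-0.024]],[[28,5.8,0],[0,0,-0.024]],[[28,5.8,0],[0,0,-0.024]],[[0,0,0],[0,0,0]],[[0,0,0],[0,0,0]]], "fingers": -0.24}}

```text
time: 10.12
eef_pos: [0.5727, 0.208, 0.127]
tcp_rot: [-0.101, 0.995, -0.0, -0.0]
contact_force: [-0.1, -0.7, -0.4]
opening: 0.378
finger_force: 0.0
```

{"method": "step_arm", "body": {"increments": [[[0,0,0],[0,0,0]],[[0,0,0],[0,0,0]]]}}

```text
time: 10.28
eef_pos: [0.5707, 0.2079, 0.127]
tcp_rot: [-0.102, 0.995, -0.0, -0.001]
contact_force: [-0.0, -0.7, -0.5]
opening: 0.377
finger_force: 0.0
```

{"method": "step_arm", "body": {"increments": [[[0.5,0,-35],[0,0,0]],[[0.5,0,-30],[0,0,0]],[[0,0,-25],[0,0,0]],[[0,0,-12],[0,0,0]],[[0,0,-8],[0,0,0]],[[0,0,-4],[0,0,0]],[[0,0,0],[0,0,0]],[[0,0,0],[0,0,0]]]}}

```text
time: 10.95
eef_pos: [0.574, 0.2083, 0.0149]
tcp_rot: [-0.101, 0.995, 0.0, 0.001]
contact_force: [0.1, 0.2, -0.1]
opening: 0.381
finger_force: 0.0
```

{"method": "step_arm", "body": {"increments": [[[0,0,0],[0,0,0]],[[0,0,0],[0,0,0]]]}}

```text
time: 11.12
eef_pos: [0.5741, 0.2083, 0.0149]
tcp_rot: [-0.101, 0.995, 0.0, 0.001]
contact_force: [-0.3, -0.9, 0.3]
opening: 0.378
finger_force: 0.0
```

{"method": "step_arm", "body": {"increments": [[[0,0,-3.5],[0,0,0]],[[0,0,0],[0,0,0]]]}}

```text
time: 11.28
eef_pos: [0.573, 0.2081, 0.0098]
tcp_rot: [-0.101, 0.995, 0.0, 0.0]
contact_force: [-0.1, -0.5, -0.2]
opening: 0.377
finger_force: 0.0
```

{"method": "step_arm", "body": {"increments": [[[0,0,0],[0,0,0]],[[0,0,0],[0,0,0]],[[0,0,0],[0,0,0]],[[0,0,0],[0,0,0]],[[0,0,0],[0,0,0]],[[0,0,0],[0,0,0]]], "fingers": -1}}

```text
time: 11.78
eef_pos: [0.5731, 0.2081, 0.0099]
tcp_rot: [-0.101, 0.995, -0.0, 0.0]
contact_force: [0.3, 0.5, 0.4]
opening: 0.16
finger_force: 31.5
```

{"method": "step_arm", "body": {"increments": [[[0,0,10],[0,0,0]],[[0,0,35],[0,0,0]],[[0,0,35],[0,0,0]],[[0,0,30],[0,0,0]],[[0,0,0],[0,0,0]]]}}

```text
time: 12.2
eef_pos: [0.5777, 0.2091, 0.1288]
tcp_rot: [-0.102, 0.995, 0.001, 0.007]
contact_force: [0.8, 1.1, 0.6]
opening: 0.168
finger_force: 31.4
```

{"method": "step_arm", "body": {"increments": [[[-25,-14.4,0],[0,0,0.024]],[[-25,-14.4,0],[0,0,0.024]],[[-25,-14.4,0],[0,0,0.024]],[[-25,-14.4,0],[0,0,0.024]],[[-25,-14.4,0],[0,0,0.024]],[[-25,-14.4,0],[0,0,0.024]],[[0,0,0],[0,0,0]],[[0,0,0],[0,0,0]]]}}

```text
time: 12.87
eef_pos: [0.4219, 0.1213, 0.1198]
tcp_rot: [-0.172, 0.985, 0.0, 0.0]
contact_force: [0.6, 0.1, 0.7]
opening: 0.166
finger_force: 31.4
```

{"method": "step_arm", "body": {"increments": [[[0,0,-30],[0,0,0]],[[0,0,-30],[0,0,0]],[[0,0,-15],[0,0,0]],[[0,0,-8],[0,0,0]],[[0,0,0],[0,0,0]],[[0,0,0],[0,0,0]],[[0,0,0],[0,0,0]]]}}

```text
time: 13.45
eef_pos: [0.4247, 0.1219, 0.0382]
tcp_rot: [-0.173, 0.985, -0.0, 0.001]
contact_force: [-0.1, 0.4, -0.5]
opening: 0.165
finger_force: 31.5
```

{"method": "step_arm", "body": {"increments": [[[0,0,-15],[0,0,0]],[[0,0,-7],[0,0,0]],[[0,0,-4],[0,0,0]],[[0,0,0],[0,0,0]],[[0,0,0],[0,0,0]]]}}

```text
time: 13.87
eef_pos: [0.4232, 0.1217, 0.0111]
tcp_rot: [-0.173, 0.985, -0.0, 0.0]
contact_force: [0.0, -0.1, -0.4]
opening: 0.165
finger_force: 31.5
```

{"method": "step_arm", "body": {"increments": [[[0,0,0],[0,0,0]],[[0,0,0],[0,0,0]],[[0,0,0],[0,0,0]],[[0,0,20],[0,0,0]],[[0,0,35],[0,0,0]],[[0,0,35],[0,0,0]],[[0,0,25],[0,0,0]]], "fingers": -0.35}}

```text
time: 14.45
eef_pos: [0.4239, 0.1217, 0.1288]
tcp_rot: [-0.173, 0.985, -0.0, 0.002]
contact_force: [0.4, 0.7, 0.3]
opening: 0.321
finger_force: 0.0
```

{"method": "step_arm", "body": {"increments": [[[27.7,7.9,0],[0,0,-0.022]],[[27.7,7.9,0],[0,0,-0.022]],[[27.7,7.9,0],[0,0,-0.022]],[[27.7,7.9,0],[0,0,-0.022]],[[27.7,7.9,0],[0,0,-0.022]],[[27.7,7.9,0],[0,0,-0.022]],[[0,0,0],[0,0,0]],[[0,0,0],[0,0,0]]], "fingers": -0.24}}

```text
time: 15.12
eef_pos: [0.5898, 0.1692, 0.1255]
tcp_rot: [-0.108, 0.994, -0.0, -0.0]
contact_force: [-0.3, -0.6, 0.1]
opening: 0.38
finger_force: 0.0
```

{"method": "step_arm", "body": {"increments": [[[0,0,-35],[0,0,0]],[[0,0,-30],[0,0,0]],[[0,0,-25],[0,0,0]],[[0,0,0],[0,0,0]],[[0,0,0],[0,0,0]],[[0,0,0],[0,0,0]]]}}

```text
time: 15.62
eef_pos: [0.5897, 0.1691, 0.0376]
tcp_rot: [-0.107, 0.994, 0.0, 0.001]
contact_force: [0.5, -0.7, 0.0]
opening: 0.382
finger_force: 0.0
```

{"method": "step_arm", "body": {"increments": [[[0,0,-15],[0,0,0]],[[0,0,-8],[0,0,0]],[[0,0,-4],[0,0,0]],[[0,0,0],[0,0,0]],[[0,0,0],[0,0,0]]]}}

```text
time: 16.03
eef_pos: [0.5897, 0.1692, 0.0097]
tcp_rot: [-0.107, 0.994, 0.0, 0.001]
contact_force: [-0.4, 0.2, -0.1]
opening: 0.381
finger_force: 0.0
```

{"method": "step_arm", "body": {"increments": [[[0,0,0],[0,0,0]],[[0,0,0],[0,0,0]],[[0,0,0],[0,0,0]],[[0,0,0],[0,0,0]],[[0,0,0],[0,0,0]],[[0,0,0],[0,0,0]]], "fingers": -1}}

```text
time: 16.53
eef_pos: [0.5898, 0.1691, 0.0096]
tcp_rot: [-0.107, 0.994, -0.0, 0.001]
contact_force: [-0.8, 0.1, 5.1]
opening: 0.165
finger_force: 29.5
```

{"method": "step_arm", "body": {"increments": [[[0,0,10],[0,0,0]],[[0,0,35],[0,0,0]],[[0,0,35],[0,0,0]],[[0,0,30],[0,0,0]],[[0,0,0],[0,0,0]]]}}

```text
time: 16.95
eef_pos: [0.5935, 0.1697, 0.1269]
tcp_rot: [-0.107, 0.994, 0.0, 0.007]
contact_force: [-0.1, 0.4, 1.8]
opening: 0.161
finger_force: 29.0
```

{"method": "step_arm", "body": {"increments": [[[-24.7,-16.5,0],[0,0,0.022]],[[-24.7,-16.5,0],[0,0,0.022]],[[-24.7,-16.5,0],[0,0,0.022]],[[-24.7,-16.5,0],[0,0,0.022]],[[-24.7,-16.5,0],[0,0,0.022]],[[-24.7,-16.5,0],[0,0,0.022]],[[0,0,0],[0,0,0]],[[0,0,0],[0,0,0]]]}}

```text
time: 17.62
eef_pos: [0.4396, 0.0697, 0.1182]
tcp_rot: [-0.172, 0.985, 0.0, -0.0]
contact_force: [-0.5, -0.9, -0.1]
opening: 0.163
finger_force: 29.0
```

{"method": "step_arm", "body": {"increments": [[[0,0,-30],[0,0,0]],[[0,0,-30],[0,0,0]],[[0,0,-15],[0,0,0]],[[0,0,-8],[0,0,0]],[[0,0,0],[0,0,0]],[[0,0,0],[0,0,0]],[[0,0,0],[0,0,0]]]}}

```text
time: 18.2
eef_pos: [0.4426, 0.0702, 0.0371]
tcp_rot: [-0.173, 0.985, -0.0, 0.001]
contact_force: [0.2, 0.5, -0.3]
opening: 0.163
finger_force: 29.0
```

{"method": "step_arm", "body": {"increments": [[[0,0,-14],[0,0,0]],[[0,0,-7],[0,0,0]],[[0,0,-4],[0,0,0]],[[0,0,0],[0,0,0]],[[0,0,0],[0,0,0]]]}}

```text
time: 18.62
eef_pos: [0.4412, 0.0701, 0.0111]
tcp_rot: [-0.173, 0.985, -0.0, 0.0]
contact_force: [0.7, -1.0, -0.3]
opening: 0.165
finger_force: 29.0
```

{"method": "step_arm", "body": {"increments": [[[0,0,0],[0,0,0]],[[0,0,0],[0,0,0]],[[0,0,0],[0,0,0]],[[0,0,20],[0,0,0]],[[0,0,35],[0,0,0]],[[0,0,35],[0,0,0]],[[0,0,35],[0,0,0]],[[0,0,35],[0,0,0]]], "fingers": -0.35}}

```text
time: 19.28
eef_pos: [0.4406, 0.0701, 0.1726]
tcp_rot: [-0.173, 0.985, -0.0, 0.0]
contact_force: [0.5, 0.1, -0.5]
opening: 0.322
finger_force: 0.0
```

{"method": "step_arm", "body": {"increments": [[[25,-30,10],[0,0,-0.12]],[[25,-30,10],[0,0,-0.12]],[[20,-33,10],[0,0,-0.12]],[[10,-35,0],[0,0,-0.12]],[[5,-35,0],[0,0,-0.12]],[[0,-35,0],[0,0,-0.12]],[[0,-35,0],[0,0,-0.12]]], "fingers": 0.9}}

```text
time: 19.87
eef_pos: [0.5261, -0.1646, 0.2011]
tcp_rot: [0.247, 0.969, -0.0, 0.0]
contact_force: [0.5, 0.3, -0.4]
opening: 0.949
finger_force: 0.0
```

Run:
```python
from h import *
T=snap('top','t2')[:,:,::-1].copy(); S=snap('side','s2')[:,:,::-1].copy()
H,s,V=hsvof(T)
m=roi(H.shape,100,80,400,240)&(s<25)&(V>235)
for c in comps(m,300): print('tin',c.sum(),rect(c,.08))
for n,I in(('top',T),('side',S)):
    H,s,V=hsvof(I); m=roi(H.shape,170,105,315,260)&(H>125)&(H<172)&(s>60)
    for c in comps(m,15):
        r=rect(c,.020,n); d=np.array(r[0])/1000-[.425,.122]; a=np.radians(19.6); print(n,c.sum(),r,'tray',d@[np.cos(a),np.sin(a)],d@[-np.sin(a),np.cos(a)])
cv2.imwrite('pics/c4.png',np.vstack([cv2.resize(T[80:240,100:400],None,fx=1.8,fy=1.8),cv2.resize(S[130:280,150:350],(540,300))]))
```

```text
tin 903 ((454.2989196777344, 402.5006408691406), (49.39252853393555, 152.1297607421875), 9.288347244262695)
top 101 ((438.81854248046875, 68.5123291015625), (70.4727783203125, 14.914765357971191), 16.055740356445312) tray -0.004924662234782433 -0.05502391076884107
top 98 ((425.6199951171875, 121.9235610961914), (68.1880111694336, 14.91093921661377), 20.397748947143555) tray 0.0005584294705656561 -0.0002799881743138262
top 107 ((406.84649658203125, 173.56980895996094), (69.9729232788086, 15.361215591430664), 22.55524253845215) tray 0.00019753017824255745 0.05467134408757254
top 31 ((280.94171142578125, -20.838308334350586), (39.26776123046875, 14.973737716674805), 89.70113372802734) tray -0.18362651913835468 -0.08623731387214786
side 167 ((434.530029296875, 83.34774780273438), (73.28945922851562, 40.17715835571289), 9.835892677307129) tray -0.003988123549553102 -0.039609505536850886
side 173 ((421.7331848144531, 135.35768127441406), (74.00541687011719, 37.720985412597656), 21.302705764770508) tray 0.0014033275593026196 0.013679561478594752
side 192 ((402.7905578613281, 186.19839477539062), (74.74429321289062, 36.61838150024414), 21.89204978942871) tray 0.0006128818138672817 0.06792876848383274
```

View pics/c4.png

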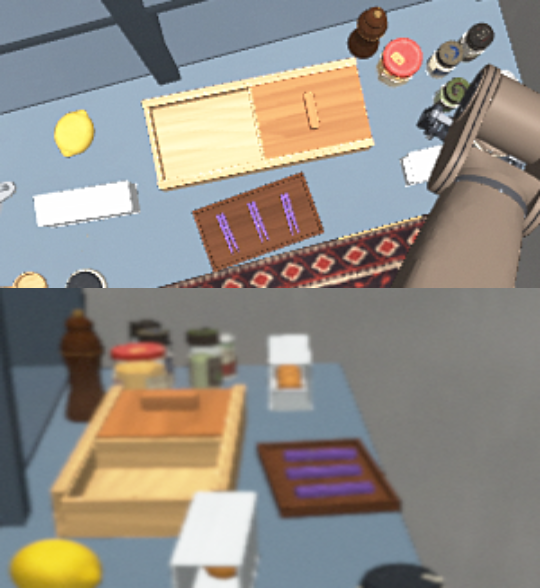

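{"method": "step_arm", "body": {"increments": [[[0,-6,0],[0,0,-0.12]],[[0,-6,0],[0,0,-0.12]],[[0,-6,0],[0,0,-0.12]],[[0,-6,0],[0,0,-0.12]],[[0,-6,0],[0,0,-0.12]],[[0,-6,0],[0,0,-0.12]],[[1,0,0],[0,0,-0.12]],[[0,0,0],[0,0,0]]]}}

```text
time: 20.63
eef_pos: [0.527, -0.1983, 0.2009]
tcp_rot: [0.619, 0.786, 0.0, -0.0]
contact_force: [0.2, 0.1, -0.3]
opening: 0.947
finger_force: 0.0
```

{"method": "step_arm", "body": {"increments": [[[0,0,0],[0,0,0]],[[0,0,0],[0,0,0]],[[0,0,0],[0,0,0]]]}}

```text
time: 20.88
eef_pos: [0.5269, -0.1984, 0.2008]
tcp_rot: [0.617, 0.787, 0.0, -0.0]
contact_force: [-1.1, -0.2, -0.8]
opening: 0.95
finger_force: 0.0
```

Run:
```python
from h import *
s=readout.get_state(); print(s['eef_pos'],s['tcp_rot'],s['qpos'],s['contact_force'])
T=snap('top','t3')[:,:,::-1].copy(); print(proj('top',[[.527,-.2006,.08],[.5096,-.1265,.08]]))
cv2.imwrite('pics/c5.png',cv2.resize(T[80:220,290:420],None,fx=4,fy=4,interpolation=cv2.INTER_CUBIC))
H,s,V=hsvof(T)
m=roi(H.shape,300,80,400,240)&(s<25)&(V>235)
for c in comps(m,30): print('tin',c.sum(),rect(c,.08),hull(c).tolist())
```

```text
[ 0.52693164 -0.19843923  0.20079477] [ 6.17169301e-01  7.86830379e-01  5.86957033e-06 -9.28455100e-05] [-5.40355973e-01  6.83892853e-02  1.88371883e+00  3.74459781e-05
  1.18966732e+00 -7.80886210e-01] [-1.07547078 -0.23153475 -0.7635256 ]
[[353.5985185  166.87918825]
 [328.27521956 172.91519902]]
tin 73 ((657.5186767578125, -266.0432434082031), (18.595245361328125, 44.2238655090332), 44.51554870605469) [[382.0, 119.0], [381.0, 121.0], [376.0, 126.0], [372.0, 127.0], [369.0, 127.0], [369.0, 126.0], [370.0, 123.0], [373.0, 120.0], [375.0, 119.0]]
tin 558 ((519.4796752929688, -172.23455810546875), (52.572654724121094, 115.09217071533203), 13.23143482208252) [[361.0, 157.0], [359.0, 162.0], [353.0, 175.0], [347.0, 178.0], [343.0, 179.0], [333.0, 181.0], [330.0, 181.0], [327.0, 180.0], [326.0, 179.0], [324.0, 171.0], [324.0, 168.0], [328.0, 164.0], [349.0, 159.0], [359.0, 157.0]]
```

{"method": "step_arm", "body": {"increments": [[[0,-2,-35],[0,0,0]],[[0,0,-35],[0,0,0]],[[0,0,-35],[0,0,0]],[[0,0,-30],[0,0,0]],[[0,0,-15],[0,0,0]],[[0,0,-6],[0,0,0]],[[0,0,0],[0,0,0]],[[0,0,0],[0,0,0]]]}}

```text
time: 21.6
eef_pos: [0.5277, -0.2012, 0.0457]
tcp_rot: [0.618, 0.786, 0.0, 0.001]
contact_force: [-0.3, 0.0, 0.6]
opening: 0.954
finger_force: 0.0
```

{"method": "step_arm", "body": {"increments": [[[0,0,0],[0,0,0]],[[0,0,0],[0,0,0]],[[0,0,0],[0,0,0]],[[0,0,0],[0,0,0]],[[0,0,0],[0,0,0]],[[0,0,0],[0,0,0]]], "fingers": -1, "grip_force": 50}}

```text
time: 22.1
eef_pos: [0.5283, -0.2016, 0.0467]
tcp_rot: [0.618, 0.786, 0.0, 0.002]
contact_force: [0.2, 0.5, 5.5]
opening: 0.555
finger_force: 53.5
```

Run:
```python
from h import *
s=readout.get_state(); print(s)
```

```text
{'time': 22.1, 'qpos': array([-5.43958612e-01,  2.72050916e-01,  1.96721199e+00,  2.62133206e-04,
        8.98956923e-01, -7.82053855e-01]), 'dq': array([ 0.00192104, -0.00102611, -0.00211492,  0.00017608,  0.00076369,
        0.00138679]), 'joint_efforts': array([ -0.48822457, -31.08399868, -21.03708386,  -0.10703339,
        -0.10971318,  -0.04402299]), 'eef_pos': array([ 0.52833216, -0.20156816,  0.04671641]), 'tcp_rot': array([6.18184441e-01, 7.86031260e-01, 3.07840456e-04, 1.66125739e-03]), 'contact_force': array([0.24140348, 0.54869379, 5.46146398]), 'wrist_torque': array([ 0.07991455,  0.04397028, -0.05221069]), 'finger_force': 53.49003195762634, 'opening': 0.5546400054304069}
```

{"method": "step_arm", "body": {"increments": [[[0,0,10],[0,0,0]],[[0,0,20],[0,0,0]],[[0,0,20],[0,0,0]],[[0,0,10],[0,0,0]],[[0,0,0],[0,0,0]],[[0,0,0],[0,0,0]],[[0,0,0],[0,0,0]],[[0,0,0],[0,0,0]]]}}

```text
time: 22.77
eef_pos: [0.5258, -0.2002, 0.103]
tcp_rot: [0.618, 0.786, -0.0, -0.002]
contact_force: [0.4, -0.2, -3.5]
opening: 0.554
finger_force: 52.6
```

{"method": "step_arm", "body": {"increments": [[[0,0,0],[0,0,0]],[[0,0,0],[0,0,0]],[[0,0,0],[0,0,0]],[[0,0,0],[0,0,0]],[[0,0,0],[0,0,0]],[[0,0,0],[0,0,0]]]}}

```text
time: 23.27
eef_pos: [0.527, -0.2009, 0.1048]
tcp_rot: [0.618, 0.786, 0.0, -0.0]
contact_force: [0.6, 0.1, -3.8]
opening: 0.555
finger_force: 52.6
```

Run:
```python
from h import *
F=[]
for i in range(12):
    cams.read_camera('side'); s=readout.get_state(); F.append(np.r_[s['contact_force'],s['wrist_torque']])
print(np.mean(F,0),np.std(F,0),s['eef_pos'],s['tcp_rot'],s['qpos'])
```

```text
[-1.26459510e-02 -3.57144973e-02 -3.90714960e+00  9.36521511e-03
  5.34754685e-03  1.58352954e-03] [0.55119789 0.37969987 0.39351985 0.02279832 0.02460906 0.02599859] [ 0.52697421 -0.20091291  0.10482226] [ 6.18143534e-01  7.86065246e-01 -5.09864217e-06  7.30908423e-06] [-5.44117180e-01  1.83603332e-01  1.94756076e+00 -1.40533846e-05
  1.01041530e+00 -7.82148469e-01]
```

```bash
cat > ik.py <<'E'
from h import *
D=[(.2871,1.5781,.6743,.2300),(.0684,1.8837,.5630,.2008),(.2721,1.9672,.5655,.0467),(.1836,1.9476,.5640,.1048)]
A=[];b=[]
for q2,q3,r,z in D:
    A+= [[np.sin(q2),np.sin(q2+q3),1,0],[np.cos(q2),np.cos(q2+q3),0,1]]; b+=[r,z]
x,res,_,_=np.linalg.lstsq(np.array(A),b,rcond=None); L1,L2,e,k=x
if __name__=='__main__':
    print(x,np.abs(np.array(A)@x-b).max())
    yaw=np.radians(11.5)
    for d in(.2,.3):
     for p in [(.527,-.2,.25),(.579,.1455,.2),(.579,.1455,.158)]:
      for th in (0,25,45,62):
        R0=RR.from_euler('z',yaw)*RR.from_matrix(np.array([[0,1,0],[1,0,0],[0,0,-1.]]))  # tool y along box x
        R=RR.from_rotvec(-np.radians(th)*np.array([np.cos(yaw),np.sin(yaw),0]))*R0
        w=np.array(p)-d*R.as_matrix()[:,2]; j1=np.arctan2(w[1],w[0]); r=np.hypot(*w[:2])-e; z=w[2]-d-k
        dd=np.hypot(r,z); c=(dd*dd-L1**2-L2**2)/(2*L1*L2); q3=np.arccos(c); q2=np.arctan2(r,z)-np.arctan2(L2*np.sin(q3),L1+L2*np.cos(q3))
        M=RR.from_euler('z',j1)*RR.from_euler('y',q2+q3); W=M.inv()*R
        a=W.as_euler('ZYZ'); print(d,p,th,'j1-3',np.round([j1,q2,q3],2),'j456',np.round([a[0],a[1],a[2]-np.pi/2],2), 'alt',np.round([a[0]+np.pi,-a[1],a[2]+np.pi/2],2))
E
python3 ik.py
```

```text
[ 0.4334384   0.56889058  0.00451477 -0.01942607] 0.002633299008422463
0.2 (0.527, -0.2, 0.25) 0 j1-3 [-0.36  0.03  1.83] j456 [ 0.    1.28 -0.56] alt [ 3.14 -1.28  2.58]
0.2 (0.527, -0.2, 0.25) 25 j1-3 [-0.23 -0.05  1.94] j456 [-0.45  1.1  -0.25] alt [ 2.69 -1.1   2.89]
0.2 (0.527, -0.2, 0.25) 45 j1-3 [-0.12 -0.06  2.03] j456 [-0.87  1.07  0.08] alt [ 2.27 -1.07  3.22]
0.2 (0.527, -0.2, 0.25) 62 j1-3 [-0.05 -0.03  2.09] j456 [-1.23  1.14  0.35] alt [ 1.92 -1.14  3.5 ]
0.2 (0.579, 0.1455, 0.2) 0 j1-3 [0.25 0.15 1.8 ] j456 [-0.    1.19  0.05] alt [ 3.14 -1.19  3.19]
0.2 (0.579, 0.1455, 0.2) 25 j1-3 [0.39 0.19 1.79] j456 [-0.45  1.28  0.34] alt [ 2.69 -1.28  3.48]
0.2 (0.579, 0.1455, 0.2) 45 j1-3 [0.48 0.25 1.79] j456 [-0.76  1.42  0.52] alt [ 2.38 -1.42  3.66]
0.2 (0.579, 0.1455, 0.2) 62 j1-3 [0.53 0.33 1.79] j456 [-0.99  1.57  0.63] alt [ 2.15 -1.57  3.77]
0.2 (0.579, 0.1455, 0.158) 0 j1-3 [0.25 0.19 1.84] j456 [0.   1.12 0.05] alt [ 3.14 -1.12  3.19]
0.2 (0.579, 0.1455, 0.158) 25 j1-3 [0.39 0.23 1.82] j456 [-0.46  1.21  0.38] alt [ 2.68 -1.21  3.52]
0.2 (0.579, 0.1455, 0.158) 45 j1-
[... 663 characters left out ...]
19]
0.3 (0.579, 0.1455, 0.2) 25 j1-3 [0.45 0.21 1.78] j456 [-0.44  1.29  0.41] alt [ 2.7  -1.29  3.55]
0.3 (0.579, 0.1455, 0.2) 45 j1-3 [0.58 0.33 1.75] j456 [-0.72  1.45  0.62] alt [ 2.42 -1.45  3.76]
0.3 (0.579, 0.1455, 0.2) 62 j1-3 [0.66 0.46 1.72] j456 [-0.92  1.62  0.74] alt [ 2.22 -1.62  3.89]
0.3 (0.579, 0.1455, 0.158) 0 j1-3 [0.25 0.19 1.84] j456 [0.   1.12 0.05] alt [ 3.14 -1.12  3.19]
0.3 (0.579, 0.1455, 0.158) 25 j1-3 [0.45 0.26 1.81] j456 [-0.45  1.23  0.44] alt [ 2.69 -1.23  3.58]
0.3 (0.579, 0.1455, 0.158) 45 j1-3 [0.58 0.38 1.77] j456 [-0.73  1.4   0.66] alt [ 2.41 -1.4   3.81]
0.3 (0.579, 0.1455, 0.158) 62 j1-3 [0.66 0.52 1.73] j456 [-0.92  1.58  0.8 ] alt [ 2.23 -1.58  3.94]
```

{"method": "step_arm", "body": {"increments": [[[0,0,10],[0,0,0]],[[0,0,20],[0,0,0]],[[0,0,25],[0,0,0]],[[0,0,25],[0,0,0]],[[0,0,15],[0,0,0]],[[0,0,5],[0,0,0]],[[1,6,0],[0,0,0]],[[2,12,0],[0,0,0]]]}}

```text
time: 24.53
eef_pos: [0.5296, -0.1831, 0.2044]
tcp_rot: [0.619, 0.786, -0.0, -0.0]
contact_force: [-1.1, 1.1, -4.2]
opening: 0.56
finger_force: 52.6
```

{"method": "step_arm", "body": {"increments": [[[3,20,0],[0,0,0]],[[3,20,0],[0,0,0]],[[3,20,0],[0,0,-0.01]],[[3,20,0],[0,0,-0.01]],[[3,20,0],[0,0,-0.01]],[[3,20,0],[0,0,-0.01]],[[3,20,0],[0,0,0]],[[3,20,0],[0,0,0]]]}}

```text
time: 25.2
eef_pos: [0.5525, -0.0205, 0.2023]
tcp_rot: [0.634, 0.774, -0.001, -0.002]
contact_force: [-0.1, -0.6, -4.2]
opening: 0.551
finger_force: 52.6
```

{"method": "step_arm", "body": {"increments": [[[3,20,0],[0,0,0]],[[3,20,0],[0,0,0]],[[3,20,0],[0,0,0]],[[3,20,0],[0,0,0]],[[3,20,0],[0,0,0]],[[3,20,0],[0,0,0]],[[3,20,0],[0,0,0]],[[2,14,0],[0,0,0]]]}}

```text
time: 25.87
eef_pos: [0.5753, 0.1337, 0.2023]
tcp_rot: [0.633, 0.774, -0.001, -0.002]
contact_force: [0.1, 0.4, -3.6]
opening: 0.554
finger_force: 52.6
```

{"method": "step_arm", "body": {"increments": [[[1,9,0],[0,0,0]],[[1,5,0],[0,0,0]],[[0,0,0],[0,0,0]],[[0,0,0],[0,0,0]],[[0,0,0],[0,0,0]]]}}

```text
time: 26.28
eef_pos: [0.5789, 0.1443, 0.2047]
tcp_rot: [0.634, 0.773, -0.0, 0.0]
contact_force: [0.0, 0.2, -4.5]
opening: 0.555
finger_force: 52.6
```

{"method": "step_arm", "body": {"increments": [[[0,0,0],[-0.02,-0.004,0]],[[0,0,0],[-0.03,-0.006,0]],[[0,0,0],[-0.04,-0.008,0]],[[0,0,0],[-0.04,-0.008,0]],[[0,0,0],[-0.04,-0.008,0]],[[0,0,0],[-0.04,-0.008,0]],[[0,0,0],[-0.04,-0.008,0]],[[0,0,0],[-0.04,-0.008,0]]]}}

```text
time: 26.95
eef_pos: [0.5791, 0.1446, 0.2051]
tcp_rot: [0.627, 0.765, -0.094, 0.115]
contact_force: [-0.6, -0.1, -4.0]
opening: 0.553
finger_force: 52.6
```

{"method": "step_arm", "body": {"increments": [[[0,0,0],[-0.04,-0.008,0]],[[0,0,0],[-0.04,-0.008,0]],[[0,0,0],[-0.03,-0.006,0]],[[0,0,0],[-0.02,-0.004,0]],[[0,0,0],[0,0,0]],[[0,0,0],[0,0,0]],[[0,0,0],[0,0,0]],[[0,0,0],[0,0,0]]]}}

```text
time: 27.62
eef_pos: [0.5792, 0.1447, 0.2051]
tcp_rot: [0.62, 0.756, -0.135, 0.164]
contact_force: [0.5, -0.3, -4.4]
opening: 0.559
finger_force: 52.6
```

{"method": "step_arm", "body": {"increments": [[[0,0,0],[0,0,0]],[[0,0,0],[0,0,0]],[[0,0,0],[0,0,0]],[[0,0,0],[0,0,0]],[[0,0,0],[0,0,0]],[[0,0,0],[0,0,0]],[[0,0,0],[0,0,0]],[[0,0,0],[0,0,0]]]}}

```text
time: 28.28
eef_pos: [0.579, 0.1451, 0.2048]
tcp_rot: [0.619, 0.756, -0.135, 0.164]
contact_force: [0.1, 0.1, -3.3]
opening: 0.55
finger_force: 52.6
```

Run:
```python
from h import *
F=[]
for i in range(16):
    I=cams.read_camera('side'); s=readout.get_state(); F.append(np.r_[s['contact_force'],s['wrist_torque']])
z=RR.from_quat(s['tcp_rot']).as_matrix()[:,2]; F=np.array(F)
m=F.mean(0); print(m,F.std(0)/4,s['eef_pos'],z,np.degrees(np.arccos(-z[2])),'tilt torque',m[3:]@[-.98,-.199,0])
I=I[:,:,::-1]; cv2.imwrite('pics/c6.png',cv2.resize(I[60:310,120:360],None,fx=2.3,fy=2.3,interpolation=cv2.INTER_CUBIC))
```

```text
[ 4.16494541e-02 -1.31234437e-01 -3.50978130e+00  4.79408370e-01
  9.72129207e-02  2.53426888e-03] [0.11317089 0.06964432 0.11996778 0.00610513 0.00556099 0.00560072] [0.57897432 0.14507032 0.20481684] [ 0.08143257 -0.40726683 -0.90967163] 24.53998773868789 tilt torque -0.4891655740706734
```

View pics/c6.png

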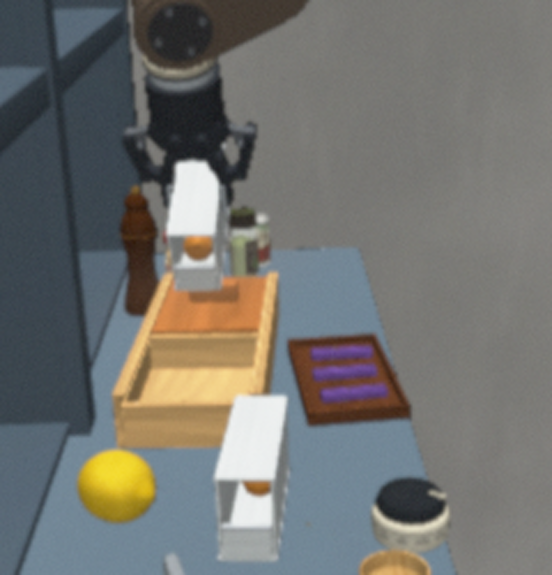

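{"method": "step_arm", "body": {"increments": [[[0,0,-8],[0,0,0]],[[0,0,-15],[0,0,0]],[[0,0,-15],[0,0,0]],[[0,0,-10],[-0.02,-0.004,0]],[[0,0,-4],[-0.03,-0.006,0]],[[0,0,0],[-0.03,-0.006,0]],[[0,0,0],[-0.03,-0.006,0]],[[0,0,0],[-0.03,-0.006,0]]]}}

```text
time: 29.75
eef_pos: [0.578, 0.1448, 0.15]
tcp_rot: [0.608, 0.742, -0.18, 0.217]
contact_force: [0.0, 0.4, -3.8]
opening: 0.556
finger_force: 52.7
```

{"method": "step_arm", "body": {"increments": [[[0,0,0],[-0.03,-0.006,0]],[[0,0,0],[-0.03,-0.006,0]],[[0,0,0],[-0.03,-0.006,0]],[[0,0,0],[-0.03,-0.006,0]],[[0,0,0],[-0.03,-0.006,0]],[[0,0,0],[-0.03,-0.006,0]],[[0,0,0],[-0.03,-0.006,0]],[[0,0,0],[-0.03,-0.006,0]]]}}

```text
time: 30.42
eef_pos: [0.5782, 0.145, 0.1503]
tcp_rot: [0.581, 0.71, -0.253, 0.306]
contact_force: [0.3, -2.3, -3.5]
opening: 0.556
finger_force: 52.6
```

{"method": "step_arm", "body": {"increments": [[[0,0,0],[-0.04,-0.008,0]],[[0,0,0],[-0.04,-0.008,0]],[[0,0,0],[-0.04,-0.008,0]],[[0,0,0],[-0.04,-0.008,0]],[[0,0,0],[-0.04,-0.008,0]],[[0,0,0],[-0.04,-0.008,0]],[[0,0,0],[-0.03,-0.006,0]],[[0,0,0],[0,0,0]]]}}

```text
time: 31.08
eef_pos: [0.578, 0.1451, 0.1498]
tcp_rot: [0.54, 0.662, -0.33, 0.4]
contact_force: [-0.7, 0.2, -3.0]
opening: 0.551
finger_force: 53.5
```

{"method": "step_arm", "body": {"increments": [[[0,0,0],[0,0,0]],[[0,0,0],[0,0,0]],[[0,0,0],[0,0,0]],[[0,0,0],[0,0,0]],[[0,0,0],[0,0,0]],[[0,0,0],[0,0,0]],[[0,0,0],[0,0,0]],[[0,0,0],[0,0,0]]]}}

```text
time: 31.75
eef_pos: [0.579, 0.1451, 0.153]
tcp_rot: [0.542, 0.661, -0.329, 0.401]
contact_force: [0.4, -0.0, -2.4]
opening: 0.552
finger_force: 53.5
```

Run:
```python
from h import *
F=[]
for i in range(12):
    I=cams.read_camera('side'); s=readout.get_state(); F.append(np.r_[s['contact_force'],s['wrist_torque']])
z=RR.from_quat(s['tcp_rot']).as_matrix()[:,2]; F=np.array(F)
m=F.mean(0); print(m,s['eef_pos'],np.degrees(np.arccos(-z[2])),s['qpos'])
T=snap('top','t4')[:,:,::-1]
I=I[:,:,::-1]; cv2.imwrite('pics/c7.png',np.hstack([cv2.resize(I[100:300,120:300],(450,500),interpolation=cv2.INTER_CUBIC),cv2.resize(T[100:200,160:230],(350,500))]))
```

```text
[-5.27193494e-02  1.69136117e-04 -2.52617471e+00  8.13320351e-01
  1.40941300e-01 -1.14295072e-02] [0.57898651 0.14508498 0.15279547] 62.52151126158146 [ 0.43757551  0.46712812  1.76532912 -1.0505201   1.45351498  0.68871448]
```

View pics/c7.png

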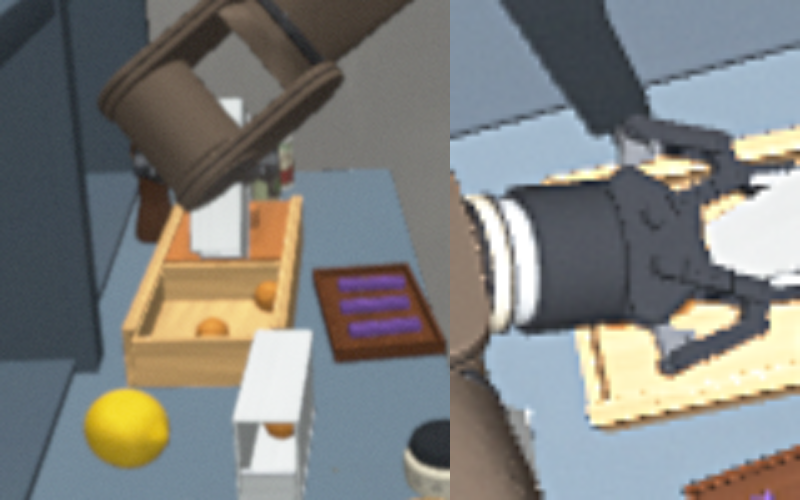

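{"method": "step_arm", "body": {"increments": [[[0,0,15],[0,0,0]],[[0,0,25],[0,0,0]],[[0,0,25],[0,0,0]],[[0,0,25],[0.05,0.01,0]],[[0,0,10],[0.09,0.018,0]],[[0,0,0],[0.1,0.02,0]],[[0,0,0],[0.1,0.02,0]],[[0,0,0],[0.1,0.02,0]]]}}

```text
time: 33.07
eef_pos: [0.579, 0.1455, 0.2554]
tcp_rot: [0.602, 0.735, -0.198, 0.243]
contact_force: [-0.4, 0.2, -2.3]
opening: 0.555
finger_force: 53.4
```

{"method": "step_arm", "body": {"increments": [[[0,0,0],[0.1,0.02,0]],[[0,0,0],[0.1,0.02,0]],[[0,0,0],[0.1,0.02,0]],[[0,0,0],[0.1,0.02,0]],[[0,0,0],[0.1,0.02,0]],[[0,0,0],[0.1,0.02,0]],[[0,0,0],[0.03,0.006,0]],[[0,0,0],[0,0,0]]]}}

```text
time: 33.73
eef_pos: [0.579, 0.1429, 0.2543]
tcp_rot: [0.634, 0.773, -0.0, 0.001]
contact_force: [1.2, 0.5, -2.1]
opening: 0.555
finger_force: 53.4
```

{"method": "step_arm", "body": {"increments": [[[0,0,0],[0,0,0]],[[0,0,0],[0,0,0]],[[0,0,0],[0,0,0]],[[0,0,0],[0,0,0]]]}}

```text
time: 34.07
eef_pos: [0.5786, 0.1457, 0.2528]
tcp_rot: [0.633, 0.774, -0.0, 0.0]
contact_force: [-0.0, 0.5, -2.5]
opening: 0.554
finger_force: 53.4
```

{"method": "step_arm", "body": {"increments": [[[-2,-12,0],[0,0,0]],[[-4,-25,0],[0,0,0]],[[-5,-34,0],[0,0,0]],[[-5,-34,0],[0,0,0]],[[-5,-34,0],[0,0,0]],[[-5,-34,0],[0,0,0]],[[-5,-34,0],[0,0,0]],[[-5,-34,0],[0,0,0]]]}}

```text
time: 34.73
eef_pos: [0.5421, -0.0978, 0.2529]
tcp_rot: [0.633, 0.774, -0.0, 0.0]
contact_force: [0.3, -0.2, -1.5]
opening: 0.554
finger_force: 53.4
```

{"method": "step_arm", "body": {"increments": [[[-5,-34,0],[0,0,0]],[[-5,-34,0],[0,0,0]],[[-4,-25,-15],[0,0,0]],[[-2,-12,-30],[0,0,0]],[[0,0,-30],[0,0,0]],[[0,0,-30],[0,0,0]],[[0,0,0],[0,0,0]],[[0,0,0],[0,0,0]]]}}

```text
time: 35.4
eef_pos: [0.5254, -0.2005, 0.1461]
tcp_rot: [0.634, 0.774, -0.001, -0.002]
contact_force: [0.4, 0.2, -3.0]
opening: 0.555
finger_force: 53.2
```

Run:
```python
from h import *
T=snap('top','t5')[:,:,::-1].copy();S=snap('side','s5')[:,:,::-1].copy(); s=readout.get_state(); print(s['eef_pos'],s['tcp_rot'],s['contact_force'])
cv2.imwrite('pics/c8.png',np.vstack([cv2.resize(T[80:240,110:400],None,fx=1.86,fy=1.86,interpolation=cv2.INTER_CUBIC),cv2.resize(S[130:280,150:350],(539,300))]))
for n,I in (('top',T),('side',S)):
    H,sa,V=hsvof(I); m=roi(H.shape,170,120,310,260)&(H<20)&(sa>150)
    print([(c.sum(),hull(c).mean(0),onz(n,hull(c).mean(0),.025).round(3)) for c in comps(m,15)])
```

```text
[ 0.52813436 -0.201611    0.15011545] [6.33523485e-01 7.73721457e-01 1.03943823e-04 1.75782360e-03] [ 0.69552544 -0.58052295 -1.82207062]
[(np.int64(49), array([201.63637, 158.81818], dtype=float32), array([0.559, 0.247, 0.025])), (np.int64(117), array([253.72728, 191.36363], dtype=float32), array([0.46 , 0.089, 0.025])), (np.int64(19), array([262.66666, 193.16667], dtype=float32), array([0.454, 0.062, 0.025])), (np.int64(44), array([260.55554, 203.77777], dtype=float32), array([0.422, 0.069, 0.025])), (np.int64(29), array([239.875, 203.125], dtype=float32), array([0.424, 0.131, 0.025])), (np.int64(31), array([223.33333, 211.16667], dtype=float32), array([0.4  , 0.181, 0.025])), (np.int64(21), array([296.5    , 221.83333], dtype=float32), array([ 0.367, -0.039,  0.025])), (np.int64(23), array([279.42856, 226.     ], dtype=float32), array([0.355, 0.012, 0.025])), (np.int64(24), array([261.57144, 230.28572], dtype=float32), array([0.342, 0.066, 0.025])), (np.int64(22), array([244.625, 234.875], dtype=float32), array([0.329, 0.117, 0.025])), (np.int64(25), array([228.25, 240.  ], dtype=
[... 157 characters left out ...]
 244.     ], dtype=float32), array([0.302, 0.218, 0.025])), (np.int64(17), array([176.85715, 254.57143], dtype=float32), array([0.271, 0.32 , 0.025]))]
[(np.int64(237), array([179.64285, 158.5    ], dtype=float32), array([ 0.852, -0.346,  0.025])), (np.int64(99), array([201.3, 161.2], dtype=float32), array([ 0.76 , -0.326,  0.025])), (np.int64(931), array([205.91667, 192.66667], dtype=float32), array([ 0.644, -0.022,  0.025])), (np.int64(520), array([273.6875, 227.5   ], dtype=float32), array([0.403, 0.18 , 0.025])), (np.int64(78), array([226.54546, 216.90909], dtype=float32), array([0.536, 0.139, 0.025])), (np.int64(67), array([204.75, 229.5 ], dtype=float32), array([0.569, 0.221, 0.025]))]
```

View pics/c8.png

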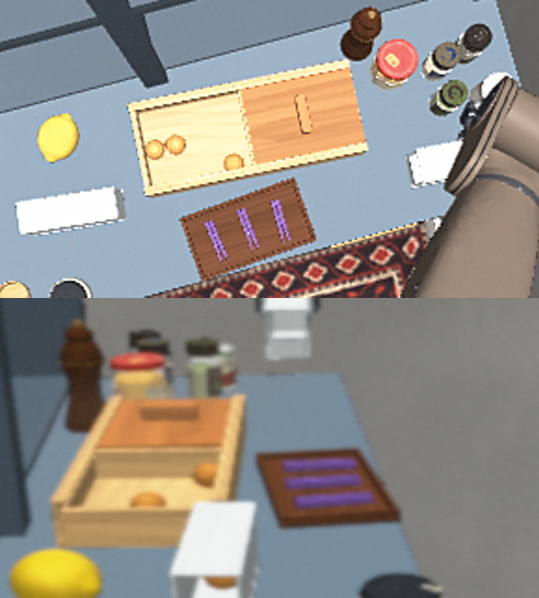

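{"method": "step_arm", "body": {"increments": [[[0,0,-30],[0,0,0]],[[0,0,-30],[0,0,0]],[[0,0,-20],[0,0,0]],[[0,0,-12],[0,0,0]],[[0,0,-4],[0,0,0]],[[0,0,0],[0,0,0]],[[0,0,0],[0,0,0]],[[0,0,0],[0,0,0]]]}}

```text
time: 36.17
eef_pos: [0.5286, -0.2018, 0.0542]
tcp_rot: [0.634, 0.774, 0.0, 0.002]
contact_force: [-0.3, 0.2, -2.8]
opening: 0.558
finger_force: 53.3
```

{"method": "step_arm", "body": {"increments": [[[0,0,-2],[0,0,0]],[[0,0,-2],[0,0,0]],[[0,0,0],[0,0,0]],[[0,0,0],[0,0,0]]]}}

```text
time: 36.5
eef_pos: [0.5269, -0.2009, 0.0479]
tcp_rot: [0.634, 0.774, -0.0, -0.0]
contact_force: [0.1, 0.8, -2.9]
opening: 0.553
finger_force: 53.3
```

{"method": "step_arm", "body": {"increments": [[[0,0,-1.2],[0,0,0]],[[0,0,0],[0,0,0]],[[0,0,0],[0,0,0]],[[0,0,0],[0,0,0]]]}}

```text
time: 36.83
eef_pos: [0.5272, -0.201, 0.0468]
tcp_rot: [0.634, 0.774, 0.0, 0.0]
contact_force: [0.6, 0.1, -0.2]
opening: 0.551
finger_force: 53.5
```

{"method": "step_arm", "body": {"increments": [[[0,0,-1],[0,0,0]],[[0,0,0],[0,0,0]],[[0,0,0],[0,0,0]],[[0,0,0],[0,0,0]]]}}

```text
time: 37.17
eef_pos: [0.5272, -0.2009, 0.0467]
tcp_rot: [0.634, 0.774, -0.0, -0.0]
contact_force: [-3.2, 2.5, 5.7]
opening: 0.551
finger_force: 54.1
```

{"method": "step_arm", "body": {"increments": [[[0,0,0],[0,0,0]],[[0,0,0],[0,0,0]],[[0,0,0],[0,0,0]],[[0,0,0],[0,0,0]],[[0,0,20],[0,0,0]],[[0,0,35],[0,0,0]],[[0,0,35],[0,0,0]],[[0,0,35],[0,0,0]]], "fingers": 0.9}}

```text
time: 37.83
eef_pos: [0.5265, -0.2007, 0.1714]
tcp_rot: [0.634, 0.774, -0.0, -0.001]
contact_force: [1.1, -0.7, -0.3]
opening: 0.947
finger_force: 0.0
```

{"method": "step_arm", "body": {"increments": [[[0,0,30],[0,0,0]],[[6,18,0],[0,0,0.12]],[[6,18,0],[0,0,0.12]],[[6,18,0],[0,0,0.12]],[[6,18,0],[0,0,0.12]],[[6,18,0],[0,0,0.12]],[[6,18,0],[0,0,0.12]],[[6,18,0],[0,0,0.12]]]}}

```text
time: 38.5
eef_pos: [0.5691, -0.074, 0.2004]
tcp_rot: [0.26, 0.965, 0.0, -0.0]
contact_force: [-0.5, 0.6, -0.3]
opening: 0.953
finger_force: 0.0
```

{"method": "step_arm", "body": {"increments": [[[6,18,0],[0,0,0.12]],[[6,18,0],[0,0,0.12]],[[6,18,0],[0,0,0.12]],[[6,18,0],[0,0,0.12]],[[6,18,0],[0,0,0.12]],[[5,18,0],[0,0,0.12]],[[0,0,0],[0,0,0.01]],[[0,0,0],[0,0,0]]], "fingers": 0.3}}

```text
time: 39.17
eef_pos: [0.6039, 0.0337, 0.2003]
tcp_rot: [-0.099, 0.995, -0.0, -0.0]
contact_force: [-0.4, -0.3, 0.2]
opening: 0.646
finger_force: 0.0
```

{"method": "step_arm", "body": {"increments": [[[0,0,0],[0,0,0]],[[0,0,0],[0,0,0]],[[0,0,0],[0,0,0]]]}}

```text
time: 39.42
eef_pos: [0.6038, 0.0322, 0.2006]
tcp_rot: [-0.097, 0.995, -0.0, -0.0]
contact_force: [-0.8, 0.0, -0.1]
opening: 0.65
finger_force: 0.0
```

Run:
```python
from h import *
T=snap('top','t6')[:,:,::-1].copy();S=snap('side','s6')[:,:,::-1].copy(); s=readout.get_state(); print(s['eef_pos'],s['tcp_rot'],s['contact_force'])
H,s,V=hsvof(T)
m=roi(H.shape,100,80,400,240)&(s<25)&(V>235)
for c in comps(m,100): print('tin',c.sum(),rect(c,.08),hull(c).mean(0))
I=cv2.imread('pics/t5.png'); print(I[146,266:285].sum(1),I[140,266:285].sum(1)) # bar columns, unobstructed view
p=onz('top',(272.8,140.5),.082); print(p,proj('top',[.6039,.0337,.082]))
```

```text
[0.60390019 0.03233047 0.20067016] [-9.76536675e-02  9.95220457e-01 -4.40582797e-05  2.63071783e-05] [ 0.68410617 -0.08897796  0.62245277]
tin 269 ((641.2442626953125, -274.62884521484375), (53.15999221801758, 53.29142379760742), 89.87825775146484) [377.2143  127.71429]
tin 936 ((523.8807983398438, -194.89932250976562), (53.11928939819336, 163.3936004638672), 11.155475616455078) [347.6 169.4]
tin 903 ((454.2989196777344, 402.5006408691406), (49.39252853393555, 152.1297607421875), 9.288347244262695) [143.76923 193.84616]
tin 133 ((378.22412109375, -187.63775634765625), (125.33673095703125, 8.395946502685547), 15.009044647216797) [349.77777 216.66667]
[513 509 516 522 541 239 555 588 579 567 619 539 539 551 548 547 544 547
 545] [566 571 584 458 369 567 590 585 572 562 535 523 522 515 510 506 507 506
 514]
[0.60459089 0.03413757 0.082     ] [[272.95209798 140.73504141]]
```

{"method": "step_arm", "body": {"increments": [[[0,1,-35],[0,0,0]],[[0,0.5,-35],[0,0,0]],[[0,0,-35],[0,0,0]],[[0,0,-20],[0,0,0]],[[0,0,-8],[0,0,0]],[[0,0,0],[0,0,0]],[[0,0,0],[0,0,0]],[[0,0,0],[0,0,0]]]}}

```text
time: 40.18
eef_pos: [0.6058, 0.0343, 0.0701]
tcp_rot: [-0.098, 0.995, -0.0, 0.002]
contact_force: [0.9, 0.2, 0.4]
opening: 0.653
finger_force: 0.0
```

{"method": "step_arm", "body": {"increments": [[[0,0,0],[0,0,0]],[[0,0,0],[0,0,0]],[[0,0,0],[0,0,0]],[[0,0,0],[0,0,0]],[[0,0,0],[0,0,0]],[[0,0,0],[0,0,0]]], "fingers": -1, "grip_force": 30}}

```text
time: 40.68
eef_pos: [0.6047, 0.0345, 0.069]
tcp_rot: [-0.099, 0.995, -0.0, 0.001]
contact_force: [-1.9, -0.4, 6.0]
opening: 0.179
finger_force: 32.2
```

{"method": "step_arm", "body": {"increments": [[[-2,9.8,0],[0,0,0]],[[-4,19.6,0],[0,0,0]],[[-4,19.6,0],[0,0,0]],[[-4,19.6,0],[0,0,0]],[[-4,19.6,0],[0,0,0]],[[-4,19.6,0],[0,0,0]],[[-4,19.6,0],[0,0,0]],[[-3,14.7,0],[0,0,0]]]}}

```text
time: 41.35
eef_pos: [0.5756, 0.1776, 0.069]
tcp_rot: [-0.099, 0.995, -0.001, 0.001]
contact_force: [-0.2, -2.8, 5.8]
opening: 0.176
finger_force: 32.1
```

{"method": "step_arm", "body": {"increments": [[[-3,14.7,0],[0,0,0]],[[-2,9.8,0],[0,0,0]],[[-1,4.9,0],[0,0,0]],[[-1,4.9,0],[0,0,0]],[[0,0,0],[0,0,0]],[[0,0,0],[0,0,0]],[[0,0,0],[0,0,0]]]}}

```text
time: 41.93
eef_pos: [0.5689, 0.2105, 0.069]
tcp_rot: [-0.099, 0.995, -0.001, 0.001]
contact_force: [-0.4, -3.3, 5.4]
opening: 0.175
finger_force: 32.3
```

{"method": "step_arm", "body": {"increments": [[[-0.6,2.9,0],[0,0,0]],[[-0.4,2,0],[0,0,0]],[[0,0,0],[0,0,0]],[[0,0,0],[0,0,0]],[[0,0,0],[0,0,0]]]}}

```text
time: 42.35
eef_pos: [0.5688, 0.2108, 0.069]
tcp_rot: [-0.1, 0.995, -0.005, 0.001]
contact_force: [0.3, -17.2, 6.9]
opening: 0.175
finger_force: 32.3
```

Against the stop at 180 mm of travel. Release, retreat, check.

{"method": "step_arm", "body": {"increments": [[[0,-3,0],[0,0,0]],[[0,0,0],[0,0,0]],[[0,0,0],[0,0,0]],[[0,0,0],[0,0,0]],[[0,0,30],[0,0,0]],[[0,0,35],[0,0,0]],[[0,0,35],[0,0,0]],[[0,0,30],[0,0,0]]], "fingers": 0.3}}

```text
time: 43.02
eef_pos: [0.5669, 0.2137, 0.1996]
tcp_rot: [-0.099, 0.995, 0.0, 0.0]
contact_force: [0.4, 0.7, -0.3]
opening: 0.648
finger_force: 0.0
```

{"method": "step_arm", "body": {"increments": [[[5,-35,5],[0,0,0]],[[5,-35,5],[0,0,0]],[[5,-35,5],[0,0,0]],[[5,-35,5],[0,0,0]],[[0,-35,0],[0,0,0]],[[0,0,0],[0,0,0]],[[0,0,0],[0,0,0]],[[0,0,0],[0,0,0]]]}}

```text
time: 43.68
eef_pos: [0.5867, 0.0387, 0.2172]
tcp_rot: [-0.098, 0.995, 0.0, -0.0]
contact_force: [-0.2, 0.4, -0.4]
opening: 0.654
finger_force: 0.0
```

Run:
```python
from h import *
T=snap('top','t7')[:,:,::-1].copy();S=snap('side','s7')[:,:,::-1].copy(); s=readout.get_state(); print(s['eef_pos'],s['contact_force'])
H,s,V=hsvof(T)
m=roi(H.shape,100,80,400,240)&(s<25)&(V>235)
for c in comps(m,300): print('tin',c.sum(),rect(c,.08),hull(c).mean(0))
cv2.imwrite('pics/c9.png',np.vstack([cv2.resize(T[80:240,110:400],None,fx=1.86,fy=1.86,interpolation=cv2.INTER_CUBIC),cv2.resize(S[130:280,150:350],(539,300))]))
```

```text
[0.58669352 0.03939093 0.21718932] [ 0.35891486  0.94256499 -0.54521414]
tin 939 ((523.895263671875, -195.05575561523438), (53.12189865112305, 163.68434143066406), 11.096257209777832) [348.  169.6]
tin 903 ((454.2989196777344, 402.5006408691406), (49.39252853393555, 152.1297607421875), 9.288347244262695) [143.76923 193.84616]
```

View pics/c9.png

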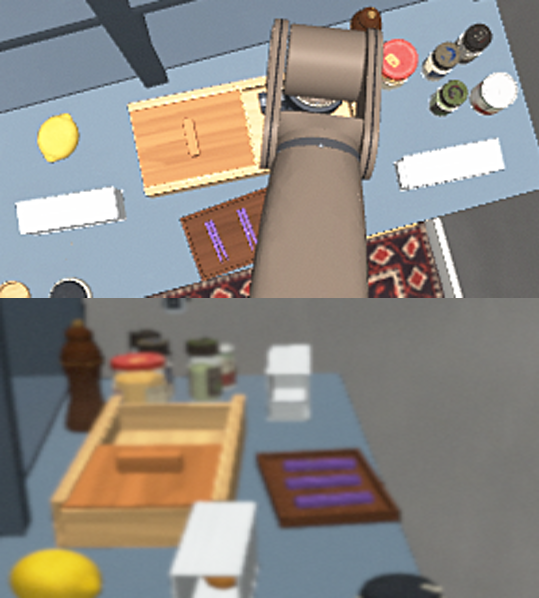

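```bash
python3 -c "
from plant import sign_off
print(sign_off())"
```

```text
the job is handed in; nothing more can be done
None
```

I handed the job in at about 44 s, and no verdict came back: all three clips are in the tray, the fuller tin's three onions are shut under the lid, and both tins stand upright; I judged it the fuller by weight (about 3.7 N, well above a one-onion tin) and never lifted the other.

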